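Rack the press packing plates

ROBOT

A 6-joint arm with a two-finger parallel gripper is mounted at the origin on the work surface. World frame = base frame: x ahead of the robot, y to its left, z up, the work surface at z = 0. Lengths are in m, angles in rad, forces in N, time in s.
With the tool pointing down it reaches from about 0.375 to 0.9 m from the base axis. Payload 3.1 kg.
Tool frame: the origin (TCP) lies midway between the tips of the shut fingers; the grasp point (between the pads) lies robot.grip_point_offset behind it (robot.grip_point_offset is the distance from the TCP to the grasp point, in m); z points along the fingers, y is the direction in which the jaws open and shut (so a half turn about z gives the same grasp; the last joint's range is limited). The gripper opens to 87 mm and grips with 3 to 60 N. Pads are 19 mm wide; open, the fingers measure 117 mm over their backs; the gripper's body (75 mm by 190 mm) begins 51 mm behind the grasp point.
Start: joints at [1.113, 0.527, 1.433, -0, 1.181, -0.178], TCP at [0.173, 0.601, 0.223] pointing down, gripper open.
Joint ranges: [-3.08, 3.08], [-0.75, 2.2], [0.22, 2.44], [-1.43, 4.57], [0, 2.65], [-2.85, 2.85]. Speed limits (rad/s): [2.79, 2.79, 3.14, 3.14, 3.14, 3.14].

INTERFACE

Orientations are given as a unit quaternion [x, y, z, w].
In Python, from rig import robot, cams, hand_in gives the robot as it stands. The module is installed in compiled form; this text tells all that it offers.
- The arm moves only by the tool send_rows, never from a script. Its argument "steps" is one flat list of numbers, 5 for each row, row after row: the finger opening in m, from 0 to 0.087, then the shift along the tool's x, y, z in m, then the turn about the tool's z in rad. A call has 1 to 8 rows; each row is the pose to reach, as a shift and turn from the pose measured when the call began, along the tool's axes at that moment; what a row does not reach only later rows make up. A row lasts 1/8 s, in which the tool goes at most 62.5 mm and 10.7 degrees, less where a joint would pass 70% of its speed; a pose out of reach is approached as far as the arm can. A call with a gripper value outside its range is refused whole. The fingers move at their own pace and stop on an object; "force" is the grip in N (left out, the last holds). Time passes only in rows, so rows that repeat a pose let the fingers close. It gives the time, the measured TCP pose, the force and the opening at its end, in the units of the state.
- robot.get_obs(): the state, without advancing time (a new reading comes with each control period).
- cams.camera(name): name is "side" or "top" or "wrist"; returns a dict with "color" (400x640x3 uint8, red, green, blue), "range_z" (400x640 float32, m along the optical axis (not along the pixel's ray), 0 where there is no reading), "intrinsics" (3x3 intrinsics, pixels), "extrinsics" (4x4, takes a point from camera to world coordinates). Camera axes: x right, y down, z forward; pixel columns grow to the right and rows downward; lengths in m; the calibration is good to about 2 mm. A picture is of the moment at which its call begins.
- hand_in(): hands the job in, once; it reports no verdict.
The state is a dict: "time": time; "q": joint angles; "joint_velocities": joint speeds; "joint_torque": joint torques, N m; "position": TCP position; "tool_rot": TCP orientation; "ft_force": force on the tool from outside, world axes, zero at the start; "moment": the same for the moment, N m; "grip_width": finger opening in m.
Only numpy, scipy, OpenCV 4.12 (cv2) and the standard library are available. Lean on these libraries where they do the work, as an engineer would, in place of code of your own. Each camera call takes 0.05 s, during which the arm holds its last target.

TASK

Put away the three press plates that lean in the wooden cradles: stand each one upright on edge, tang up, in the empty rack slot that matches its thickness (thinnest plate in the narrowest slot, thickest in the widest), fully down on the slot's floor and centred along the slot. Lower them in rather than dropping them, let go, and do not disturb the plate already in the rack or the loose dies on the bench.

Things in the scene. Friction and masses are not known exactly. Their poses are not given: they have to be found in the camera images.
- plate_thin_center (a point): Centre of the thin loose plate: bare aluminium, 6 mm thick (its x axis), 70 mm wide (y), 105 mm tall (z, towards the tang): a body 70 wide x 75 tall topped by a grip tang 40 wide x 30 tall, same thickness. Point: half-way up (52.5 mm from foot edge and tang top), mid-thickness. Starts leaning in its cradle, tang up, 35 deg from upright. Mass 0.08 to 0.45 kg by thickness.
- slot_thin_floor (a point): Empty 9 mm wide rack slot for the 6 mm plate: point on its floor (14 mm above the bench), mid-length, mid-width. x along the slot (80 mm long, open ends), y across, z up. Yellow sheet cheeks stand 40 mm above the floor, then lips flare out 8 mm a side up to 49 mm. Fixed. Slots stand side by side 54 mm apart, in any order.
- plate_mid_center (a point): Centre of the mid loose plate: bare aluminium, 12 mm thick (its x axis), 70 mm wide (y), 105 mm tall (z, towards the tang): a body 70 wide x 75 tall topped by a grip tang 40 wide x 30 tall, same thickness. Point: half-way up (52.5 mm from foot edge and tang top), mid-thickness. Starts leaning in its cradle, tang up, 35 deg from upright. Mass 0.08 to 0.45 kg by thickness.
- slot_mid_floor (a point): Empty 15 mm wide rack slot for the 12 mm plate: point on its floor (14 mm above the bench), mid-length, mid-width. x along the slot (80 mm long, open ends), y across, z up. Yellow sheet cheeks stand 40 mm above the floor, then lips flare out 8 mm a side up to 49 mm. Fixed. Slots stand side by side 54 mm apart, in any order.
- plate_thick_center (a point): Centre of the thick loose plate: bare aluminium, 18 mm thick (its x axis), 70 mm wide (y), 105 mm tall (z, towards the tang): a body 70 wide x 75 tall topped by a grip tang 40 wide x 30 tall, same thickness. Point: half-way up (52.5 mm from foot edge and tang top), mid-thickness. Starts leaning in its cradle, tang up, 35 deg from upright. Mass 0.08 to 0.45 kg by thickness.
- slot_thick_floor (a point): Empty 21 mm wide rack slot for the 18 mm plate: point on its floor (14 mm above the bench), mid-length, mid-width. x along the slot (80 mm long, open ends), y across, z up. Yellow sheet cheeks stand 40 mm above the floor, then lips flare out 8 mm a side up to 49 mm. Fixed. Slots stand side by side 54 mm apart, in any order.
- stored_plate_center (a point): Centre of a 9 mm plate of the same outline (70 x 105 mm), already standing in the rack's fourth slot (centre 52.5 mm above the slot's floor; x through its thickness, z up). Leave alone.
- cone_die: Bystander: loose steel cone die standing on its 38 mm base, 82 mm tall; origin under the centre.
- disc_die: Bystander: loose steel disc lying flat, 68 mm across, 22 mm high; origin under the centre.
- stud_die: Bystander: loose steel stud die, 44 mm flange with a 22 mm stem, 50 mm tall, standing; origin under the centre.
- rack_base: Fixed dark steel base plate of the rack, 100 x 226 x 6 mm, lying under the four slots; the slots are arrayed along its y axis; origin under its centre.
- mat: Fixed black rubber mat, 150 x 300 x 4 mm, under the three cradles, which stand in a row along its y axis about 100 mm apart; the plates lean with their tangs towards its -x side; origin under its centre.
- cradle_thin: Fixed wooden cradle of the 6 mm plate, 70 x 64 mm foot, about 65 mm high; origin under its centre, z up. The plate leans tang towards its -x, foot on a ledge, the lower 50 mm of its under face on a backrest; above that it stands free on both faces.
- cradle_mid: Fixed wooden cradle of the 12 mm plate, 70 x 64 mm foot, about 65 mm high; origin under its centre, z up. The plate leans tang towards its -x, foot on a ledge, the lower 50 mm of its under face on a backrest; above that it stands free on both faces.
- cradle_thick: Fixed wooden cradle of the 18 mm plate, 70 x 64 mm foot, about 65 mm high; origin under its centre, z up. The plate leans tang towards its -x, foot on a ledge, the lower 50 mm of its under face on a backrest; above that it stands free on both faces.
Mind the look-alikes: they are no part of the job. What is shaped like the part that bears plate_thin_center but purple is not meant. What is shaped like the part that bears plate_thick_center but blue is not meant.

How it is judged:
By the outcome, as a careful person would: the job done as asked, in the order asked, and still so for the second after the job is handed in, with the robot touching nothing.
It also fails if it takes over 72 s, if anything falls off the work surface, if the arm or the gripper's body presses on something with over 40 N, if the wrist force passes 120 N, or if a joint passes its speed limit or range.

## Working session

There is one attempt and no reset: what is moved stays moved. The work goes in short steps, Python scripts to look and compute and a tool call to move; the robot and the scene stay as the last step left them, time stands still between calls to the robot, and variables do not carry over. Pictures are saved under pics/ and viewed, and the job is handed in when it is done.

Besides the shell and the picture viewer there is one more tool, called as name(argument=value, ...) on one line, values as JSON. send_rows: Moves the arm, as the interface text tells. Its arguments: {"type":"object","properties":{"steps":{"type":"array","items":{"type":"number"}},"force":{"type":"number"}},"required":["steps"]}

```bash
mkdir -p pics; ls; python3 - <<'E'
from rig import robot,cams
import cv2,numpy as np
print(robot.get_obs()); print(robot.grip_point_offset)
for n in ["side","top","wrist"]:
    c=cams.camera(n); cv2.imwrite(f"pics/{n}0.png",c["color"][:,:,::-1]); np.savez(f"{n}0.npz",**c)
    print(n,c["intrinsics"],c["extrinsics"].round(3))
E
```

```text
pics
{'time': 0.0, 'q': array([ 1.11251253e+00,  5.28455234e-01,  1.43388442e+00, -2.38305465e-05,
        1.18142206e+00, -1.78493513e-01]), 'joint_velocities': array([-7.57111213e-06, -7.78757648e-04, -1.30084007e-03,  2.55597376e-04,
        5.65092307e-04, -5.85848154e-04]), 'joint_torque': array([-6.87588963e-04, -4.40051007e+01, -1.76589417e+01,  6.33712811e-02,
        5.82104770e-02, -1.60516965e-04]), 'position': array([0.17224145, 0.60003585, 0.22158406]), 'tool_rot': array([ 1.39434707e-01,  9.90230673e-01, -1.03346855e-03, -3.29031813e-04]), 'ft_force': array([-0.05598334,  0.82134482,  0.56343663]), 'moment': array([-0.01212212,  0.03244008,  0.0124932 ]), 'grip_width': 0.08718153796632401}
0.0187
side [[404.48486668   0.         317.73403521]
 [  0.         404.48486668 199.89503322]
 [  0.           0.           1.        ]] [[ 0.982 -0.145  0.124  0.394]
 [-0.19  -0.684  0.704 -0.806]
 [-0.018 -0.715 -0.699  0.799]
 [ 0.     0.     0.     1.   ]]
top [[389.4394494    0.         315.91051093]
 [  0.         389.4394494  196.77615343]
 [  0.           0.           1.        ]] [[-0.029 -0.992  0.12   0.421]
 [-0.999  0.031  0.022 -0.075]
 [-0.025 -0.119 -0.993  1.164]
 [ 0.     0.     0.     1.   ]]
wrist [[279.0999768    0.         314.96773091]
 [  0.         279.0999768  194.83616227]
 [  0.           0.           1.        ]] [[ 0.276  0.921  0.275  0.097]
 [ 0.961 -0.264 -0.081  0.623]
 [-0.002  0.287 -0.958  0.383]
 [ 0.     0.     0.     1.   ]]
```

View pics/side0.png

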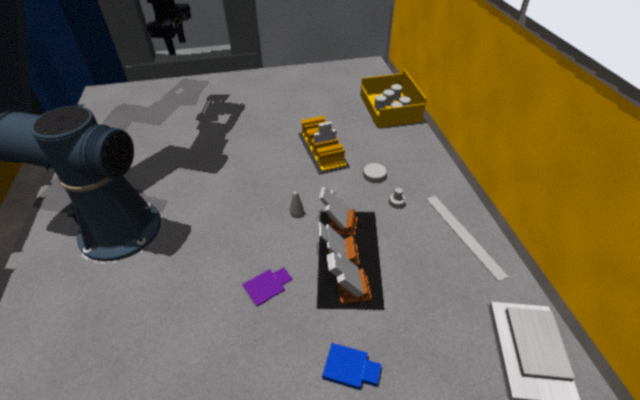

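View pics/top0.png

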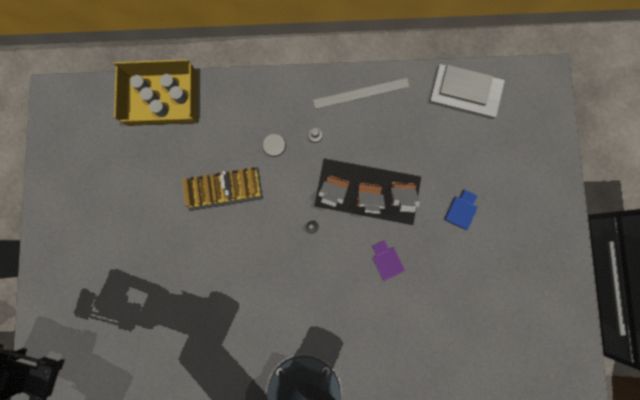

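View pics/wrist0.png

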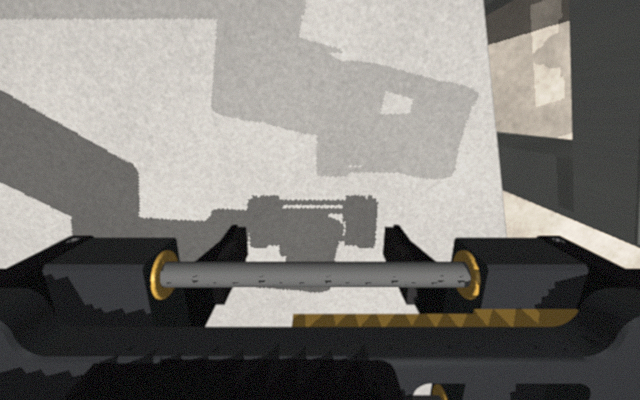

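```bash
cat > h.py <<'E'
import numpy as np,cv2
def load(n): 
    d=np.load(n+".npz"); return {k:d[k] for k in d}
def cloud(c):
    K=c["intrinsics"];z=c["range_z"];v,u=np.mgrid[:z.shape[0],:z.shape[1]]
    P=np.stack([(u-K[0,2])/K[0,0]*z,(v-K[1,2])/K[1,1]*z,z],-1)
    E=c["extrinsics"]; W=P@E[:3,:3].T+E[:3,3]; W[z<=0]=np.nan; return W
def proj(c,p):
    E=c["extrinsics"];q=(np.atleast_2d(p)-E[:3,3])@E[:3,:3];K=c["intrinsics"]
    return np.stack([q[:,0]/q[:,2]*K[0,0]+K[0,2],q[:,1]/q[:,2]*K[1,1]+K[1,2]],-1)
def crop(c,x0,y0,x1,y1,f,name):
    im=c["color"][y0:y1,x0:x1,::-1]; cv2.imwrite("pics/"+name,cv2.resize(im,None,fx=f,fy=f,interpolation=cv2.INTER_CUBIC))
E
python3 - <<'E'
from h import *
t=load("top0"); s=load("side0"); W=cloud(t)
for n,(u,v) in dict(rackTL=(184,180),rackBL=(188,207),rackTR=(259,168),rackBR=(262,199),matTL=(323,160),matTR=(420,177),matBL=(315,208),matBR=(412,223),disc=(274,145),stud=(315,134),cone=(312,226),t1=(330,204),t2=(372,212),t3=(404,208),bench=(250,260)).items(): print(n,W[v,u].round(3))
crop(t,170,100,430,240,3,"topc.png"); crop(s,270,100,420,320,3.6 and 2.7,"sidec.png")
E
```

```text
rackTL [0.616 0.33  0.059]
rackBL [0.542 0.336 0.008]
rackTR [0.655 0.121 0.003]
rackBR [ 0.561  0.114 -0.003]
matTL [ 0.672 -0.075  0.009]
matTR [ 0.611 -0.364  0.003]
matBL [ 0.528 -0.046 -0.001]
matBR [ 0.474 -0.332  0.005]
disc [0.72  0.071 0.023]
stud [ 0.741 -0.053  0.051]
cone [ 0.471 -0.038  0.078]
t1 [ 0.527 -0.09   0.114]
t2 [ 0.502 -0.202  0.115]
t3 [ 0.51  -0.288  0.114]
bench [ 0.379  0.151 -0.001]
```

View pics/topc.png

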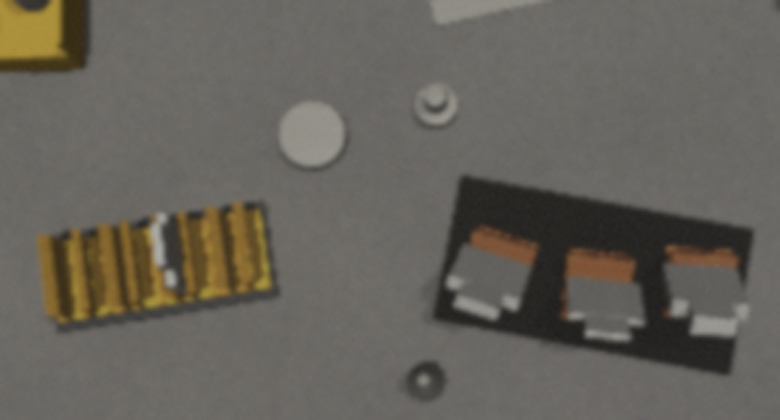

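View pics/sidec.png

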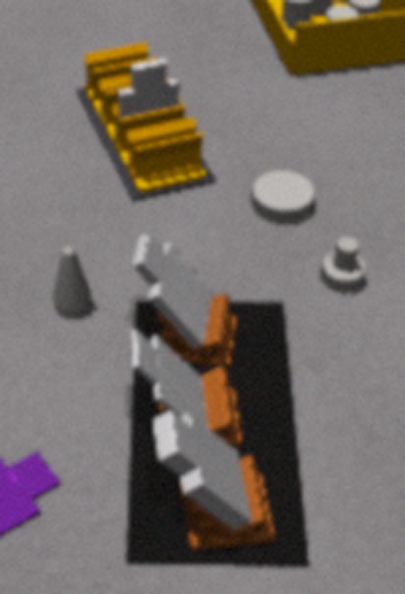

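```bash
cat >> h.py <<'E'
from scipy.spatial.transform import Rotation as R
def move(target,yaw=None):
    """world target pos; yaw: desired angle of tool y axis in world (mod pi). returns tool shift and turn"""
    from rig import robot
    o=robot.get_obs(); Rt=R.from_quat(o["tool_rot"]).as_matrix(); d=Rt.T@(np.array(target)-o["position"])
    ty=np.arctan2(Rt[1,1],Rt[0,1]); turn=0
    if yaw is not None:
        dd=(yaw-ty+np.pi/2)%np.pi-np.pi/2; turn=-dd
    print("pos",o["position"].round(4),"ty",round(ty,4),"q6",o["q"][5].round(3),"shift",d.round(4),"turn",round(turn,4),"(alt",round(turn-np.sign(turn)*np.pi,4),") tilt",Rt[:,2].round(4),"F",o["ft_force"].round(1),"w",round(o["grip_width"],4),"t",round(o["time"],2))
    return d
def shot(n,tag):
    from rig import cams
    c=cams.camera(n); np.savez(tag+".npz",**c); cv2.imwrite(f"pics/{tag}.png",c["color"][:,:,::-1]); return c
E
python3 - <<'E'
from h import *
move([0.667,0.2,0.24])
E
```

```text
pos [0.1723 0.6002 0.2218] ty 1.291 q6 -0.179 shift [-0.5859 -0.248  -0.018 ] turn 0 (alt 0.0 ) tilt [-7.0e-04 -1.5e-03 -1.0e+00] F [ 0.6  0.3 -0.8] w 0.0871 t 0.15
```

send_rows(steps=[0.087,-0.29,-0.12,-0.01,0,0.087,-0.44,-0.18,-0.015,0,0.087,-0.586,-0.248,-0.018,0,0.087,-0.586,-0.248,-0.018,0,0.087,-0.586,-0.248,-0.018,0,0.087,-0.586,-0.248,-0.018,0,0.087,-0.586,-0.248,-0.018,0,0.087,-0.586,-0.248,-0.018,0])

```text
time: 1.15
position: [0.5623, 0.2848, 0.2362]
tool_rot: [0.14, 0.99, -0.001, -0.001]
ft_force: [0.5, 0.7, -0.7]
grip_width: 0.0865
```

send_rows(steps=[0.087,-0.124,-0.053,0,0,0.087,-0.124,-0.053,0,0,0.087,-0.124,-0.053,0,0,0.087,-0.124,-0.053,0,0])

```text
time: 1.65
position: [0.6666, 0.199, 0.2353]
tool_rot: [0.14, 0.99, -0.001, -0.001]
ft_force: [-1.2, 0.0, 0.2]
grip_width: 0.0866
```

```bash
python3 - <<'E'
from h import *
c=shot("wrist","w1"); move([.6,.2,.24])
print(c["extrinsics"].round(4))
E
```

```text
pos [0.6657 0.2001 0.2355] ty 1.2908 q6 -1.159 shift [ 0.0631 -0.0183 -0.0043] turn 0 (alt 0.0 ) tilt [-3.5e-03 -9.0e-04 -1.0e+00] F [-1.   0.7  0. ] w 0.0873 t 1.7
[[ 0.2779  0.9211  0.2725  0.5913]
 [ 0.9606 -0.2659 -0.081   0.2215]
 [-0.0021  0.2843 -0.9587  0.3971]
 [ 0.      0.      0.      1.    ]]
```

View pics/w1.png

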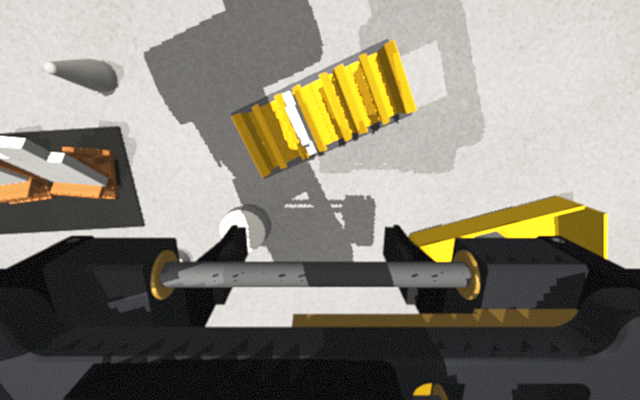

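```bash
python3 - <<'E'
from h import *
c=load("w1"); W=cloud(c)
crop(c,220,30,430,190,3.8,"w1c.png")
sub=W[30:190,220:430]; sub=sub[~np.isnan(sub[...,0])]
z=sub[:,2]; 
for lo,hi in [(.003,.009),(.009,.02),(.02,.05),(.05,.07),(.07,.13)]:
    m=(z>lo)&(z<hi); print(lo,hi,m.sum(), np.median(z[m]))
print("bench",np.median(z[abs(z)<.003]))
m=(z>.055)&(z<.068)
p=sub[m][:,:2].astype(np.float32)
r=cv2.minAreaRect(p); print(r, cv2.boxPoints(r))
E
```

```text
0.003 0.009 1665 0.005180426894867585
0.009 0.02 4775 0.013355467051255732
0.02 0.05 1101 0.03524437850595752
0.05 0.07 5039 0.05935363347790634
0.07 0.13 717 0.11732344480135076
bench -0.0006893383311650514
((0.5940871238708496, 0.22949030995368958), (0.0800388976931572, 0.20035381615161896), 7.536057472229004) [[0.5412751  0.32355338]
 [0.56755155 0.12493012]
 [0.64689916 0.13542724]
 [0.6206227  0.3340505 ]]
```

View pics/w1c.png

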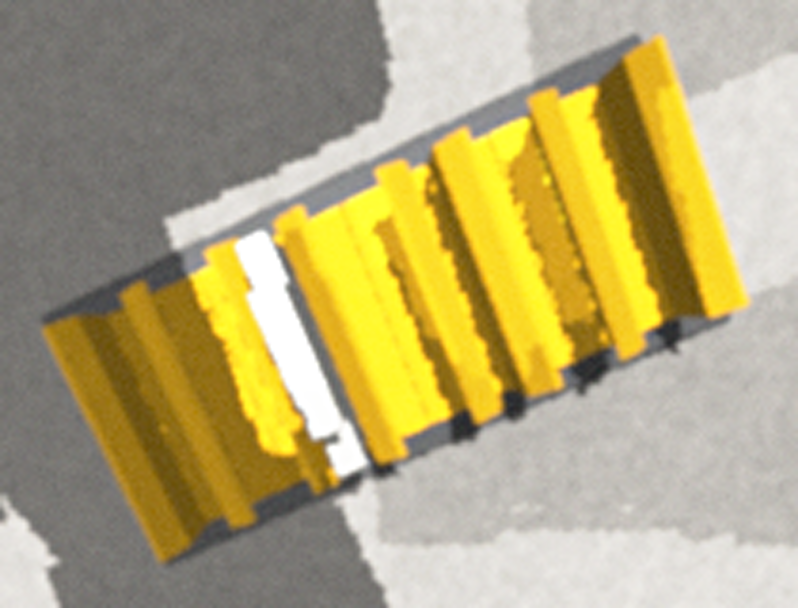

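```bash
python3 - <<'E'
from h import *
c=load("w1"); W=cloud(c)
sub=W[30:190,220:430].reshape(-1,3); sub=sub[~np.isnan(sub[...,0])]
def an(a):
    C=np.array([.5941,.2295]); 
    e=np.array([np.cos(a),np.sin(a)]); f=np.array([-e[1],e[0]])
    s=(sub[:,:2]-C)@e; t=(sub[:,:2]-C)@f
    return s,t
s,t=an(np.radians(7.54)); z=sub[:,2]
for i in range(-112,113,2):
    m=(abs(t*1000-i)<1)&(abs(s)<.03)
    h=z[m]*1000
    print(i,m.sum(),np.percentile(h,[5,50,95]).round(0) if m.sum() else '')
# sharpness of angle: for lips
for a in np.arange(5,10.1,.5):
    s,t=an(np.radians(a)); m=(z>.0605)&(z<.0655)
    h,_=np.histogram(t[m],bins=np.arange(-.115,.115,.001)); print(a,(h**2).sum(),m.sum())
E
```

```text
-112 0 
-110 0 
-108 0 
-106 0 
-104 0 
-102 0 
-100 40 [60. 61. 62.]
-98 85 [61. 62. 63.]
-96 104 [58. 60. 62.]
-94 111 [56. 58. 60.]
-92 110 [53. 55. 57.]
-90 415 [13. 35. 54.]
-88 63 [12. 13. 14.]
-86 68 [12. 13. 15.]
-84 63 [12. 13. 14.]
-82 0 
-80 0 
-78 0 
-76 5 [52. 53. 54.]
-74 66 [54. 55. 56.]
-72 142 [12. 18. 58.]
-70 130 [12. 57. 61.]
-68 145 [13. 61. 63.]
-66 158 [13. 60. 62.]
-64 69 [12. 13. 14.]
-62 64 [12. 13. 14.]
-60 66 [12. 13. 15.]
-58 70 [12. 13. 15.]
-56 71 [12. 13. 14.]
-54 67 [12. 13. 15.]
-52 68 [12. 13. 14.]
-50 36 [12. 13. 14.]
-48 0 
-46 0 
-44 70 [60. 61. 62.]
-42 95 [60. 62. 63.]
-40 101 [58. 60. 61.]
-38 36 [56. 58. 59.]
-36 10 [55. 56. 57.]
-34 7 [ 88. 117. 117.]
-32 113 [ 88. 118. 119.]
-30 115 [ 88. 118. 119.]
-28 118 [ 87. 118. 120.]
-26 115 [ 87. 118. 120.]
-24 267 [ 27.  83. 118.]
-22 70 [53. 54. 56.]
-20 85 [55. 57. 58.]
-18 89 [57. 59. 61.]
-16 90 [60. 61. 63.]
-14 109 [13. 62. 63.]
-12 86 [12. 13. 62.]
-10 72 [12. 13. 15.]
-8 71 [12. 13. 14.]
-6 72 [12. 13. 15.]
-4 71 [12. 13. 15.]
-2 71 [12. 13. 14.]
0 71 [12. 13. 15.]
2 72 [12. 13. 15.]
4 72 [
[... 395 characters left out ...]
48 75 [12. 13. 14.]
50 73 [12. 13. 15.]
52 74 [12. 13. 14.]
54 75 [12. 13. 14.]
56 81 [12. 13. 14.]
58 88 [12. 13. 62.]
60 191 [13. 61. 63.]
62 149 [12. 15. 63.]
64 151 [12. 57. 60.]
66 201 [13. 23. 58.]
68 61 [53. 54. 56.]
70 0 
72 0 
74 0 
76 0 
78 50 [12. 13. 15.]
80 78 [12. 13. 14.]
82 75 [12. 13. 15.]
84 80 [12. 13. 15.]
86 80 [12. 13. 14.]
88 76 [12. 13. 15.]
90 582 [14. 37. 54.]
92 136 [54. 56. 58.]
94 136 [57. 58. 60.]
96 142 [59. 61. 63.]
98 93 [61. 62. 63.]
100 33 [60. 61. 62.]
102 0 
104 0 
106 0 
108 0 
110 0 
112 0 
5.0 74774 1880
5.5 80542 1880
6.0 86490 1880
6.5 91148 1880
7.0 95018 1880
7.5 95980 1880
8.0 94758 1880
8.5 91364 1880
9.0 87354 1880
9.5 81792 1880
10.0 75938 1880
```

```bash
python3 - <<'E'
from h import *
move([.65,-.19,.27])
E
```

```text
pos [0.6657 0.2001 0.2355] ty 1.2908 q6 -1.159 shift [-0.0926 -0.3793 -0.0341] turn 0 (alt 0.0 ) tilt [-3.5e-03 -9.0e-04 -1.0e+00] F [-1.   0.7  0. ] w 0.0873 t 1.7
```

send_rows(steps=[0.087,-0.093,-0.379,-0.034,0,0.087,-0.093,-0.379,-0.034,0,0.087,-0.093,-0.379,-0.034,0,0.087,-0.093,-0.379,-0.034,0,0.087,-0.093,-0.379,-0.034,0,0.087,-0.093,-0.379,-0.034,0,0.087,-0.093,-0.379,-0.034,0,0.087,-0.093,-0.379,-0.034,0])

```text
time: 2.7
position: [0.65, -0.1887, 0.2699]
tool_rot: [0.14, 0.99, -0.0, -0.002]
ft_force: [-0.1, 0.5, 0.4]
grip_width: 0.0872
```

```bash
python3 - <<'E'
from h import *
move([.65,-.19,.27])
c=shot("wrist","w2"); W=cloud(c)
E
```

```text
pos [ 0.65   -0.1887  0.2699] ty 1.2907 q6 -1.737 shift [-0.0004 -0.0013 -0.0001] turn 0 (alt 0.0 ) tilt [-4.e-03  3.e-04 -1.e+00] F [-0.1  0.5  0.4] w 0.0872 t 2.7
```

View pics/w2.png

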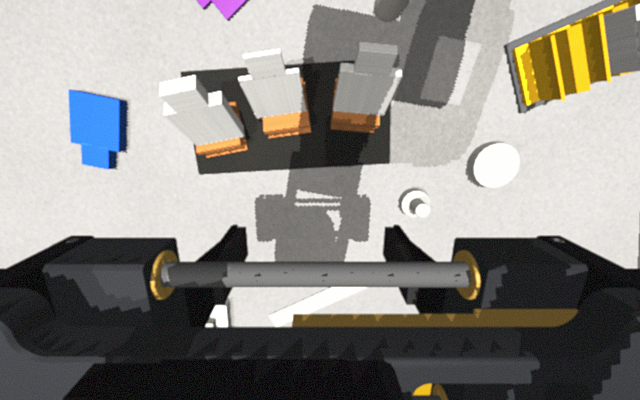

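```bash
python3 - <<'E'
from h import *
c=load("w2"); W=cloud(c)
crop(c,150,30,420,180,2.9,"w2c.png")
col=c["color"].astype(int)
gray=(col.max(2)-col.min(2)<40)
for n,(x0,y0,x1,y1) in dict(L=(155,75,248,160),M=(240,45,305,122),Rr=(330,40,405,120)).items():
    P=W[y0:y1,x0:x1]; g=gray[y0:y1,x0:x1]&(P[...,2]>.03)
    p=P[g]; 
    # RANSAC plane with normal ~35deg
    rng=np.random.default_rng(0);best=None
    for _ in range(800):
        q=p[rng.choice(len(p),3,False)]; nn=np.cross(q[1]-q[0],q[2]-q[0]); l=np.linalg.norm(nn)
        if l<1e-5: continue
        nn/=l; nn*=np.sign(nn[2])
        if not .45<nn[2]<.7: continue
        k=abs((p-q[0])@nn)<.0015
        if best is None or k.sum()>best.sum(): best=k
    q=p[best]; m=q.mean(0); nn=np.linalg.svd(q-m,full_matrices=False)[2][2]; nn*=np.sign(nn[2])
    best=abs((p-m)@nn)<.002; q=p[best]
    yaw=np.arctan2(nn[1],nn[0]); 
    xh=nn; yh=np.array([-np.sin(yaw),np.cos(yaw),0]); zh=np.cross(xh,yh)
    a=(q-m)@yh; b=(q-m)@zh
    print(n,best.sum(),len(p),"n",nn.round(3),"tilt",np.degrees(np.arcsin(nn[2])).round(2),"yaw",np.degrees(yaw).round(2),"ext y",np.percentile(a,[.3,99.7]).round(4),"z",np.percentile(b,[.3,99.7]).round(4))
    top=b.max(); tg=a[b>top-.02]; 
    bod=a[b<top-.035]
    ymid=(np.percentile(tg,.5)+np.percentile(tg,99.5))/2
    print("  tang width",np.ptp(np.percentile(tg,[.5,99.5])).round(4),"mid",ymid.round(4),"body w",np.ptp(np.percentile(bod,[.5,99.5])).round(4), "bmid",np.mean(np.percentile(bod,[.5,99.5])).round(4))
    tt=np.percentile(b,99.8); ft=np.percentile(b,.2)
    print("  tang top center on upper face",(m+yh*ymid+zh*tt).round(4),"foot-ish",(m+yh*ymid+zh*ft).round(4), "len",round(tt-ft,4))
E
```

```text
L 2831 3948 n [ 0.814 -0.072  0.576] tilt 35.2 yaw -5.05 ext y [-0.0354  0.0341] z [-0.0541  0.0501]
  tang width 0.0393 mid -0.0003 body w 0.0694 bmid -0.0006
  tang top center on upper face [ 0.5136 -0.2998  0.1223] foot-ish [ 0.5736 -0.3051  0.037 ] len 0.1044
M 3078 3268 n [ 0.809 -0.115  0.577] tilt 35.21 yaw -8.07 ext y [-0.0348  0.0343] z [-0.0536  0.0499]
  tang width 0.0394 mid -0.0002 body w 0.0689 bmid -0.0003
  tang top center on upper face [ 0.5035 -0.2045  0.1153] foot-ish [ 0.5628 -0.2129  0.0305] len 0.1038
Rr 3235 3711 n [ 0.762 -0.294  0.577] tilt 35.24 yaw -21.07 ext y [-0.0345  0.0347] z [-0.0553  0.0503]
  tang width 0.0395 mid 0.0002 body w 0.069 bmid 0.0001
  tang top center on upper face [ 0.5343 -0.0891  0.1188] foot-ish [ 0.5915 -0.1111  0.0322] len 0.1061
```

View pics/w2c.png

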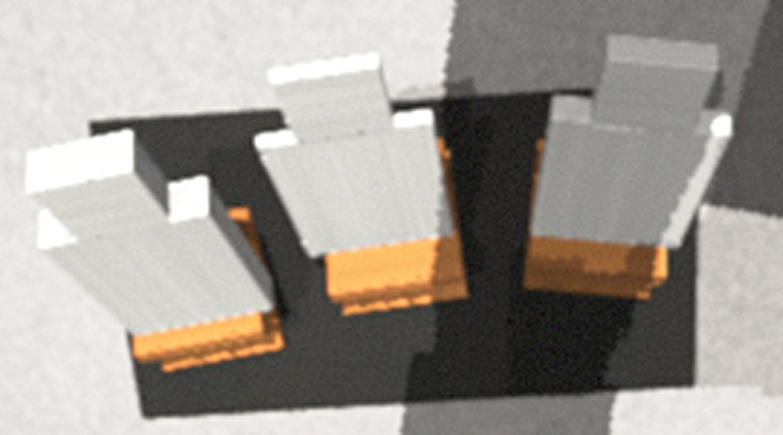

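```bash
cat >> h.py <<'E'
PL=dict(thin=(6,-8.07,[0.5035,-0.2045,0.1153]),mid=(12,-21.07,[0.5343,-0.0891,0.1188]),thick=(18,-5.05,[0.5136,-0.2998,0.1223]))
def pl(n):
    t,y,T=PL[n]; y=np.radians(y); h=np.array([np.cos(y),np.sin(y),0]); t=t/1000
    s,c_=np.sin(np.radians(35)),np.cos(np.radians(35))
    P=np.array(T)+h*(.105*s-t*c_); P[2]=T[2]-.105*c_-t*s
    return t,y,h,P
C=np.array([.5941,.2295]);RA=np.radians(7.5);e=np.array([np.cos(RA),np.sin(RA)]);f=np.array([-e[1],e[0]])
SL={k:C+f*v for k,v in dict(thin=.0256,mid=-.0824,thick=.0796).items()}
E
python3 - <<'E'
from h import *
for n in PL:
    t,y,h,P=pl(n); print(n,P.round(4),"start",(P+h*(-.046)).round(4),"end",(P+h*.17*t).round(4),"slot",SL[n].round(4))
t,y,h,P=pl("thin"); q=P-h*.046; q[2]=.16; move(q,y)
E
```

```text
thin [ 0.5583 -0.2123  0.0258] start [ 0.5127 -0.2058  0.0258] end [ 0.5593 -0.2124  0.0258] slot [0.5908 0.2549]
mid [ 0.5813 -0.1072  0.0259] start [ 0.5384 -0.0907  0.0259] end [ 0.5832 -0.108   0.0259] slot [0.6049 0.1478]
thick [ 0.5589 -0.3038  0.026 ] start [ 0.5131 -0.2998  0.026 ] end [ 0.562  -0.3041  0.026 ] slot [0.5837 0.3084]
pos [ 0.65   -0.1875  0.2698] ty 1.2922 q6 -1.737 shift [ 0.1265 -0.0554  0.1104] turn 1.433 (alt -1.7086 ) tilt [-4.4e-03  8.0e-04 -1.0e+00] F [-0.6 -0.4  0.2] w 0.0869 t 2.75
```

send_rows(steps=[0.06,0.1265,-0.0554,0.05,0.18,0.06,0.1265,-0.0554,0.08,0.36,0.06,0.1265,-0.0554,0.08,0.54,0.06,0.1265,-0.0554,0.08,0.72,0.06,0.1265,-0.0554,0.08,0.9,0.06,0.1265,-0.0554,0.08,1.08,0.06,0.1265,-0.0554,0.08,1.26,0.06,0.1265,-0.0554,0.08,1.433], force=8)

```text
time: 3.75
position: [0.5131, -0.2026, 0.1904]
tool_rot: [0.756, 0.655, -0.001, -0.002]
ft_force: [-0.3, -0.5, -0.4]
grip_width: 0.0596
```

```bash
python3 - <<'E'
from h import *
t,y,h,P=pl("thin"); q=P-h*.046; q[2]=.092; move(q,y)
E
```

```text
pos [ 0.5131 -0.2026  0.1904] ty -0.1428 q6 -0.435 shift [-0.0034  0.0006  0.0984] turn -0.002 (alt 3.1396 ) tilt [-0.0048  0.002  -1.    ] F [-0.3 -0.5 -0.4] w 0.0596 t 3.75
```

send_rows(steps=[0.06,-0.003,0,0.05,0,0.06,-0.003,0,0.098,0,0.06,-0.003,0,0.098,0,0.06,-0.003,0,0.098,0])

```text
time: 4.25
position: [0.5132, -0.2043, 0.0936]
tool_rot: [0.755, 0.656, -0.001, -0.002]
ft_force: [0.4, 0.6, -0.1]
grip_width: 0.0598
```

```bash
python3 - <<'E'
from h import *
t,y,h,P=pl("thin"); q=P+h*.17*t; q[2]=.101; move(q,y)
c=shot("side","s1"); crop(c,270,150,420,310,3.5,"s1c.png"); shot("wrist","w3")
E
```

```text
pos [ 0.5132 -0.2043  0.0936] ty -0.1407 q6 -0.439 shift [-0.0016  0.0467 -0.0075] turn 0.0001 (alt -3.1415 ) tilt [-0.0034  0.0014 -1.    ] F [ 0.4  0.6 -0.1] w 0.0598 t 4.25
```

View pics/s1c.png

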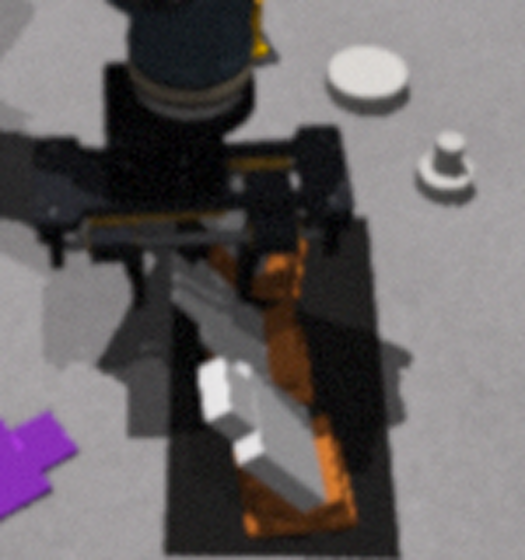

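View pics/w3.png

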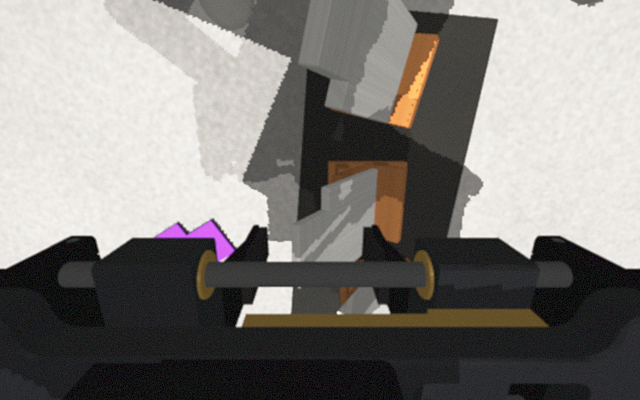

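send_rows(steps=[0.054,-0.0016,0.006,-0.001,0,0.048,-0.0016,0.012,-0.002,0,0.044,-0.0016,0.018,-0.003,0,0.04,-0.0016,0.024,-0.004,0,0.036,-0.0016,0.03,-0.005,0,0.03,-0.0016,0.036,-0.006,0,0.025,-0.0016,0.042,-0.007,0,0.02,-0.0016,0.047,-0.007,0], force=8)

```text
time: 5.35
position: [0.5606, -0.2137, 0.1016]
tool_rot: [0.755, 0.655, -0.0, -0.0]
ft_force: [0.4, 0.2, -0.1]
grip_width: 0.0232
```

send_rows(steps=[0.014,0,0.001,0,0,0.008,0,0.001,0,0,0.002,0,0.001,0,0,0.0,0,0.001,0,0,0.0,0,0.001,0,0], force=10)

```text
time: 5.98
position: [0.561, -0.2137, 0.1014]
tool_rot: [0.755, 0.655, -0.001, -0.001]
ft_force: [0.2, -0.1, 1.4]
grip_width: 0.006
```

```bash
python3 - <<'E'
from h import *
t,y,h,P=pl("thin"); q=P+h*.17*t; q[2]=.101; move(q,y)
c=shot("side","s2"); crop(c,270,150,420,310,3.5,"s2c.png"); shot("wrist","w4")
E
```

```text
pos [ 0.561  -0.2137  0.1014] ty -0.1416 q6 -0.407 shift [ 0.001  -0.0019  0.0005] turn -0.0008 (alt 3.1408 ) tilt [-2.e-03  1.e-04 -1.e+00] F [ 0.2 -0.1  1.4] w 0.006 t 5.97
```

View pics/s2c.png

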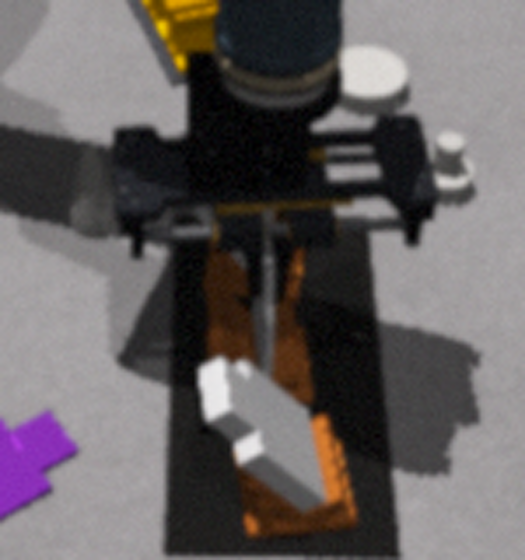

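View pics/w4.png

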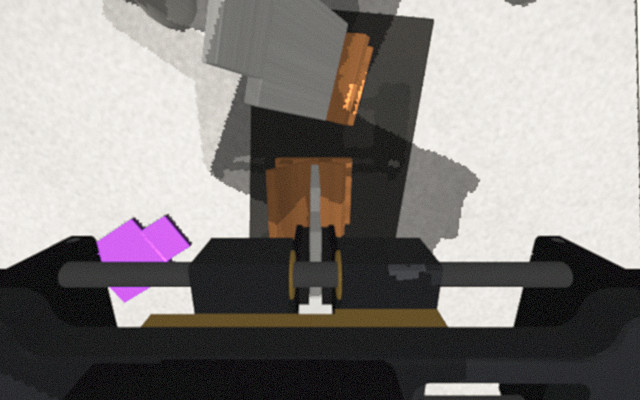

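send_rows(steps=[0.0,0,0,0,0,0.0,0,0,0,0,0.0,0,0,-0.03,0,0.0,0,0,-0.07,0,0.0,0,0,-0.12,0,0.0,0,0,-0.15,0,0.0,0,0,-0.15,0], force=30)

```text
time: 6.95
position: [0.5634, -0.2147, 0.2543]
tool_rot: [0.755, 0.655, 0.001, 0.003]
ft_force: [0.8, 0.8, -1.6]
grip_width: 0.0056
```

```bash
python3 - <<'E'
from h import *
xt=np.array([e[0],e[1]]); q=np.r_[SL["thin"]-.001*xt,.25]; move(q,np.radians(-82.5))
c=shot("side","s3")
E
```

```text
pos [ 0.5634 -0.2147  0.2543] ty -0.1415 q6 -0.407 shift [ 0.4684 -0.0402  0.0027] turn 1.2984 (alt -1.8432 ) tilt [ 0.0049 -0.0036 -1.    ] F [ 0.8  0.8 -1.6] w 0.0056 t 6.95
```

View pics/s3.png

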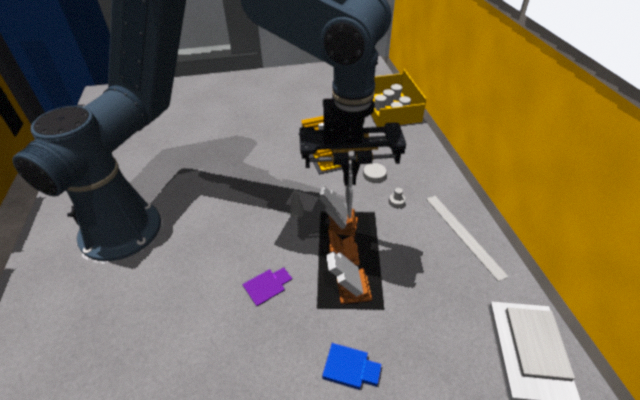

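send_rows(steps=[0.0,0.06,-0.005,0,0.13,0.0,0.12,-0.01,0,0.29,0.0,0.18,-0.016,0,0.45,0.0,0.24,-0.021,0,0.61,0.0,0.3,-0.026,0,0.77,0.0,0.36,-0.031,0,0.93,0.0,0.42,-0.036,0.003,1.09,0.0,0.468,-0.04,0.003,1.25])

```text
time: 8.0
position: [0.5868, 0.2573, 0.2453]
tool_rot: [0.996, 0.087, -0.002, 0.001]
ft_force: [0.8, -1.5, -1.2]
grip_width: 0.0058
```

```bash
python3 - <<'E'
from h import *
xt=np.array([e[0],e[1]]); q=np.r_[SL["thin"]-.001*xt,.16]; move(q,np.radians(-82.5))
E
```

```text
pos [0.5868 0.2573 0.2453] ty -1.3957 q6 1.635 shift [0.0028 0.0029 0.0853] turn 0.0442 (alt -3.0974 ) tilt [-0.0043 -0.0019 -1.    ] F [ 0.8 -1.5 -1.2] w 0.0058 t 8.0
```

send_rows(steps=[0.0,0.003,0.003,0.03,0.044,0.0,0.003,0.003,0.06,0.044,0.0,0.003,0.003,0.095,0.044,0.0,0.003,0.003,0.095,0.044,0.0,0.003,0.003,0.095,0.044])

```text
time: 8.62
position: [0.59, 0.2548, 0.1499]
tool_rot: [0.998, 0.065, -0.002, 0.001]
ft_force: [1.0, 0.2, -1.0]
grip_width: 0.0059
```

```bash
python3 - <<'E'
from h import *
xt=np.array([e[0],e[1]]); q=np.r_[SL["thin"]-.001*xt,.087]; move(q,np.radians(-82.5))
c=shot("wrist","w5"); crop(c,200,0,420,240,2.5,"w5c.png"); c=shot("side","s5"); crop(c,270,60,400,190,4,"s5c.png")
E
```

```text
pos [0.59   0.2548 0.1499] ty -1.4397 q6 1.674 shift [ 0.     -0.0001  0.0629] turn 0.0002 (alt -3.1414 ) tilt [-0.0047 -0.0018 -1.    ] F [ 1.   0.2 -1. ] w 0.0059 t 8.62
```

View pics/w5.png

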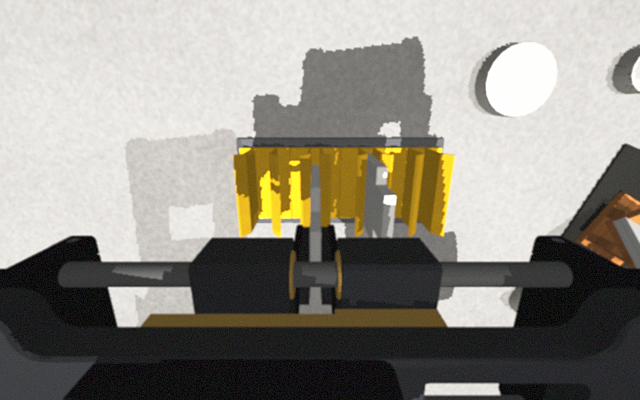

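View pics/s5c.png

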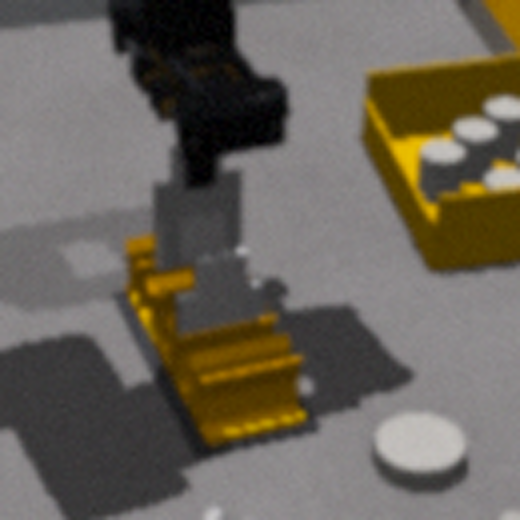

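```bash
cat >> h.py <<'E'
def rackview(tag,zc=.07):
    c=load(tag); W=cloud(c)[100:237,220:470].reshape(-1,3); W=W[~np.isnan(W[:,0])]
    s=(W[:,:2]-C)@e; t=(W[:,:2]-C)@f; z=W[:,2]
    m=(abs(s)<.06)&(abs(t)<.11); return s[m],t[m],z[m]
E
python3 - <<'E'
from h import *
s,t,z=rackview("w5")
m=(z>.053)&(z<.066)&(s<.045)
# outline via rect
r=cv2.minAreaRect(np.stack([s[m],t[m]],-1).astype(np.float32)); print("lips rect in rack frame",r)
for i in range(-104,104,2):
    k=(abs(t*1000-i)<1); 
    if k.sum(): print(i,k.sum(),np.percentile(z[k]*1000,[5,50,95]).round(0),np.percentile(s[k]*1000,[2,98]).round(0), end=' | ')
m=(z>.07)&(abs(t-.026)<.02)
print(); print("plate",m.sum(),np.percentile(t[m],[2,50,98]).round(4),np.percentile(s[m],[2,98]).round(4),np.percentile(z[m],[1,99]).round(4))
for lo in np.arange(.07,.15,.01):
    k=m&(z>lo)&(z<lo+.01)
    if k.sum()>3: print(lo.round(3),k.sum(),np.percentile(t[k],[2,50,98]).round(4),np.percentile(s[k],[2,50,98]).round(4))
E
```

```text
lips rect in rack frame ((0.000906817615032196, 0.0005517974495887756), (0.0807473286986351, 0.20054467022418976), 0.2111845314502716)
-104 49 [-1.  4. 14.] [-58.  60.] | -102 57 [-2.  4. 13.] [-59.  60.] | -100 74 [-1.  5. 61.] [-59.  59.] | -98 162 [-1. 61. 63.] [-56.  58.] | -96 309 [-0. 61. 63.] [-54.  56.] | -94 316 [ 0. 59. 61.] [-38.  57.] | -92 306 [ 1. 56. 58.] [-37.  57.] | -90 1318 [16. 39. 55.] [-37.  44.] | -88 150 [-0. 29. 52.] [-35.  58.] | -86 52 [-2.  5. 14.] [-58.  60.] | -84 47 [-2.  1. 13.] [-59.  59.] | -82 54 [-1.  4. 14.] [-59.  60.] | -80 49 [-2.  0. 12.] [-59.  60.] | -78 54 [-1.  1. 12.] [-59.  59.] | -76 49 [-1.  0.  6.] [-59.  60.] | -74 123 [-1. 36. 55.] [-57.  59.] | -72 798 [ 5. 29. 56.] [-46.  50.] | -70 339 [-0. 14. 59.] [-53.  57.] | -68 276 [-0. 14. 62.] [-50.  57.] | -66 374 [ 5. 61. 63.] [-37.  55.] | -64 208 [-0. 14. 62.] [-36.  58.] | -62 125 [-1. 13. 14.] [-8. 58.] | -60 115 [-1. 13. 14.] [-6. 59.] | -58 109 [-1. 13. 14.] [-5. 59.] | -56 55 [-1.  5. 14.] [27. 60.] | -54 45 [-1.  5. 14.] [35. 59.] | -52 45 [-1.  5. 14.] [36. 60.] | -50 47 [-2.  
[... 2501 characters left out ...]
5 [-1. 54. 57.] [-55.  58.] | 94 284 [-1. 57. 59.] [-56.  56.] | 96 270 [-1. 59. 62.] [-53.  57.] | 98 252 [-1. 61. 63.] [-57.  58.] | 100 156 [-1. 61. 62.] [-57.  58.] | 102 46 [-2.  5. 14.] [27. 59.] | 
plate 1041 [0.0154 0.0265 0.0371] [0.0088 0.0353] [0.0834 0.1819]
0.07 5 [0.0251 0.0267 0.0291] [0.0345 0.035  0.0351]
0.08 17 [0.0237 0.0267 0.0291] [0.0344 0.035  0.0353]
0.09 20 [0.0235 0.0263 0.029 ] [0.0343 0.035  0.0352]
0.1 23 [0.0236 0.0266 0.0289] [0.0346 0.0351 0.0353]
0.11 24 [0.0237 0.0262 0.0288] [0.0347 0.035  0.0352]
0.12 24 [0.0238 0.0262 0.0287] [0.0348 0.0351 0.0353]
0.13 37 [0.0233 0.0259 0.0292] [0.0342 0.0351 0.0354]
0.14 61 [0.0167 0.0265 0.0365] [0.0088 0.0348 0.0354]
```

View pics/w5c.png

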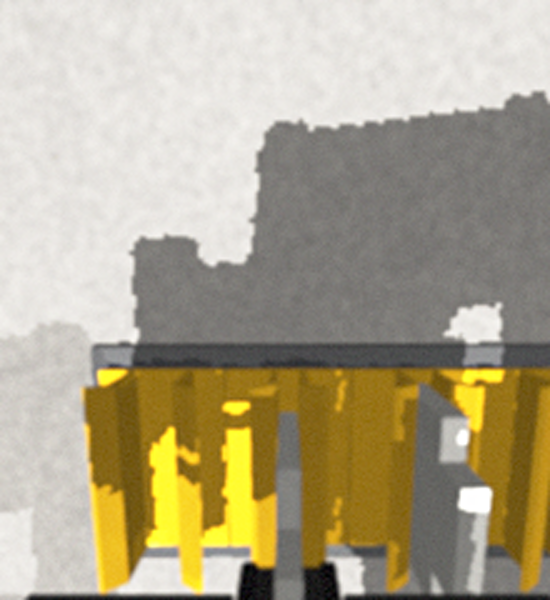

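send_rows(steps=[0.0,0.001,0,0.012,0,0.0,0.001,0,0.022,0,0.0,0.001,0,0.032,0,0.0,0.001,0,0.042,0,0.0,0.001,0,0.05,0,0.0,0.001,0,0.055,0,0.0,0.001,0,0.055,0])

```text
time: 9.6
position: [0.5916, 0.255, 0.096]
tool_rot: [0.998, 0.065, -0.001, 0.001]
ft_force: [0.2, -0.1, -1.8]
grip_width: 0.0059
```

```bash
python3 - <<'E'
from h import *
xt=np.array([e[0],e[1]]); q=np.r_[SL["thin"],.087]; move(q,np.radians(-82.5))
c=shot("wrist","w6"); s,t,z=rackview("w6")
m=(z>.09)&(z<.13)&(abs(t-.026)<.006)&(s>.018); print(np.percentile(t[m],[2,50,98]),np.percentile(z[m&(s<.03)],[2,98]))
E
```

```text
pos [0.5916 0.255  0.096 ] ty -1.4398 q6 1.674 shift [-0.0008 -0.0001  0.009 ] turn 0.0001 (alt -3.1415 ) tilt [-0.0025 -0.0013 -1.    ] F [ 0.2 -0.1 -1.8] w 0.0059 t 9.6
[0.02342292 0.02597496 0.02902032] [0.09649315 0.12828888]
```

send_rows(steps=[0.0,0,0,0.002,0,0.0,0,0,0.004,0,0.0,0,0,0.0055,0,0.0,0,0,0.007,0,0.0,0,0,0.008,0,0.0,0,0,0.009,0,0.0,0,0,0.009,0])

```text
time: 10.52
position: [0.5918, 0.255, 0.0874]
tool_rot: [0.998, 0.065, -0.001, 0.001]
ft_force: [1.0, -0.2, -1.5]
grip_width: 0.0058
```

send_rows(steps=[0.0,0,0,0.001,0,0.0,0,0,0.002,0,0.0,0,0,0.002,0])

```text
time: 10.9
position: [0.5921, 0.2551, 0.0867]
tool_rot: [0.998, 0.066, -0.001, 0.0]
ft_force: [-2.1, -0.4, 5.2]
grip_width: 0.0057
```

```bash
python3 - <<'E'
from h import *
move([0.59,.255,.08]);c=shot("side","s7"); crop(c,270,60,400,190,4,"s7c.png")
c=shot("wrist","w7")
s,t,z=rackview("w7"); 
for a in (.026,-.0284):
    m=(z>.08)&(abs(t-a)<.005)&(s<.033)&(s>.022); print(a,np.percentile(z[m],[2,50,90]) )
E
```

```text
pos [0.5921 0.2551 0.0867] ty -1.4397 q6 1.674 shift [-0.0021 -0.0002  0.0067] turn 0 (alt 0.0 ) tilt [-0.001  -0.0011 -1.    ] F [-2.1 -0.4  5.2] w 0.0057 t 10.9
0.026 [0.08715041 0.08913868 0.11342176]
-0.0284 [0.08119507 0.08822649 0.08911451]
```

View pics/s7c.png

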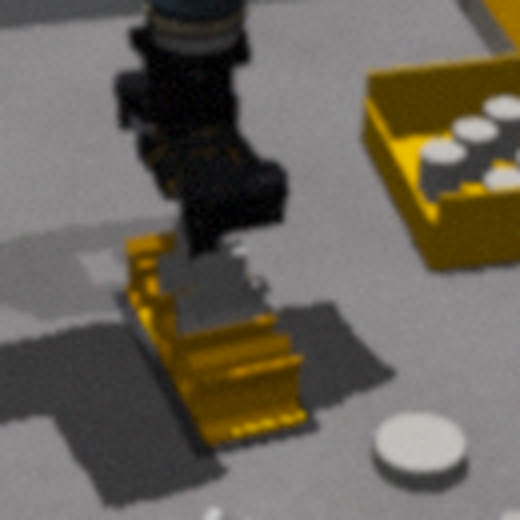

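View pics/w7.png

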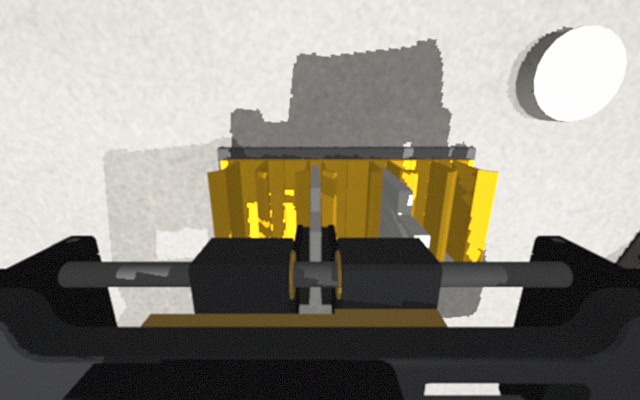

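send_rows(steps=[0.01,0,0,0,0,0.016,0,0,0,0,0.02,0,0,0,0,0.022,0,0,0,0,0.022,0,0,-0.02,0,0.022,0,0,-0.06,0,0.022,0,0,-0.1,0,0.022,0,0,-0.14,0], force=8)

```text
time: 12.0
position: [0.592, 0.2552, 0.2277]
tool_rot: [0.998, 0.066, -0.001, 0.001]
ft_force: [-0.2, -0.2, -0.1]
grip_width: 0.0223
```

```bash
python3 - <<'E'
from h import *
c=shot("wrist","w8")
s,t,z=rackview("w8"); 
for a in (.026,-.0284):
    m=(z>.07)&(abs(t-a)<.008)
    for lo,hi in ((.086,.092),(.115,.122),(.07,.085)):
        k=m&(z>lo)&(z<hi); print(a,lo,k.sum(),np.percentile(t[k],[2,50,98]).round(4),np.percentile(s[k],[1,99]).round(4),np.median(z[k]).round(4))
m=(z>.053)&(z<.066)
r=cv2.minAreaRect(np.stack([s[m],t[m]],-1).astype(np.float32)); print("lips rect in rack frame",r)
t,y,h,P=pl("mid"); q=P-h*.043; q[2]=.2; move(q,y)
E
```

```text
0.026 0.086 109 [0.0237 0.0259 0.0293] [-0.0321  0.0369] 0.0882
0.026 0.115 227 [0.0239 0.026  0.029 ] [-0.0165  0.0224] 0.1182
0.026 0.07 12 [0.0237 0.0265 0.0293] [0.0366 0.0374] 0.0787
-0.0284 0.086 204 [-0.0318 -0.0261 -0.0232] [-0.0334  0.0348] 0.0883
-0.0284 0.115 355 [-0.0321 -0.0274 -0.0233] [-0.0188  0.0203] 0.1182
-0.0284 0.07 133 [-0.0297 -0.0233 -0.0231] [-0.0323  0.0356] 0.0773
lips rect in rack frame ((0.0008276253938674927, 0.0006838217377662659), (0.08050069212913513, 0.20039214193820953), 0.06558045744895935)
pos [0.5954 0.2562 0.2342] ty -1.4394 q6 1.674 shift [-0.0996  0.3378  0.0331] turn -1.0717 (alt 2.0699 ) tilt [ 0.0097  0.0015 -1.    ] F [ 1.2 -0.2  2.9] w 0.0219 t 12.05
```

View pics/w8.png

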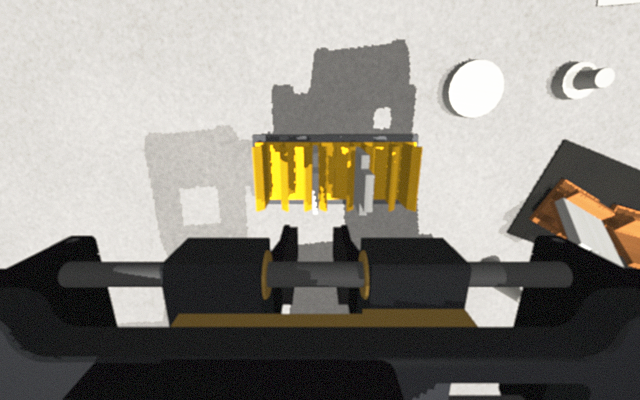

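```bash
python3 - <<'E'
from h import *
c=shot("wrist","w9")
s,t,z=rackview("w9"); 
for a in (.026,-.0284):
    m=(z>.07)&(abs(t-a)<.008)
    for lo,hi in ((.086,.092),(.115,.122)):
        k=m&(z>lo)&(z<hi); print(a,lo,k.sum(),np.percentile(t[k],[2,50,98]).round(4),np.percentile(s[k],[1,99]).round(4),np.median(z[k]).round(4))
m=(z>.053)&(z<.066)
r=cv2.minAreaRect(np.stack([s[m],t[m]],-1).astype(np.float32)); print("lips rect in rack frame",r)
move([.5921,.2551,.090],np.radians(-82.5))
E
```

```text
0.026 0.086 86 [0.0243 0.0266 0.029 ] [-0.0316  0.0374] 0.0884
0.026 0.115 212 [0.0235 0.0266 0.0287] [-0.0172  0.0223] 0.1183
-0.0284 0.086 198 [-0.0317 -0.0261 -0.0232] [-0.0344  0.0354] 0.0882
-0.0284 0.115 331 [-0.032  -0.0275 -0.0233] [-0.0181  0.0204] 0.1183
lips rect in rack frame ((0.0008816421031951904, 0.0008643493056297302), (0.08056716620922089, 0.20022442936897278), 0.18368570506572723)
pos [0.5954 0.2561 0.2322] ty -1.4395 q6 1.674 shift [-0.0049  0.0006  0.1422] turn 0.0004 (alt -3.1412 ) tilt [ 0.0098  0.0016 -1.    ] F [0.3 1.  0.8] w 0.0218 t 12.1
```

send_rows(steps=[0.022,-0.004,0.0006,0.05,0,0.022,-0.0049,0.0006,0.09,0,0.022,-0.0049,0.0006,0.12,0,0.022,-0.0049,0.0006,0.138,0,0.022,-0.0049,0.0006,0.143,0,0.022,-0.0049,0.0006,0.143,0,0.022,-0.0049,0.0006,0.143,0])

```text
time: 12.98
position: [0.5931, 0.2554, 0.0905]
tool_rot: [0.998, 0.066, 0.006, -0.001]
ft_force: [-0.6, 0.1, -0.2]
grip_width: 0.022
```

send_rows(steps=[0.0,0,0,0,0,0.0,0,0,0,0,0.0,0,0,0,0,0.0,0,0,-0.003,0,0.0,0,0,-0.005,0,0.0,0,0,-0.005,0], force=20)

```text
time: 13.72
position: [0.593, 0.2554, 0.0955]
tool_rot: [0.998, 0.066, 0.006, -0.001]
ft_force: [0.6, 1.1, -0.7]
grip_width: 0.0059
```

```bash
python3 - <<'E'
from h import *
move([.5921,.2551,.090],np.radians(-82.5))
c=shot("wrist","w10"); s,t,z=rackview("w10")
a=.026;m=(z>.07)&(z<.13)&(abs(t-a)<.006); print(np.percentile(s[m],99.))
m=(z>.07)&(z<.1)&(abs(t+.0284)<.006); print(np.percentile(s[m],99.))
E
```

```text
pos [0.593  0.2554 0.0955] ty -1.4396 q6 1.674 shift [-0.001   0.0002  0.0055] turn 0.0003 (alt -3.1413 ) tilt [ 0.0124  0.0023 -0.9999] F [ 0.6  1.1 -0.7] w 0.0059 t 13.72
0.03685278725608567
0.03552868427268802
```

send_rows(steps=[0.0,-0.0016,0,0,0,0.0,-0.0016,0,0.001,0,0.0,-0.0016,0,0.002,0,0.0,-0.0016,0,0.003,0,0.0,-0.0016,0,0.004,0,0.0,-0.0016,0,0.005,0,0.0,-0.0016,0,0.006,0,0.0,-0.0016,0,0.0065,0])

```text
time: 14.78
position: [0.5915, 0.2553, 0.0911]
tool_rot: [0.998, 0.066, 0.006, -0.001]
ft_force: [-3.5, -0.7, 12.2]
grip_width: 0.0058
```

send_rows(steps=[0.006,0,0,0,0,0.01,0,0,0,0,0.016,0,0,0,0,0.022,0,0,0,0,0.022,0,0,-0.03,0,0.022,0,0,-0.08,0,0.022,0,0,-0.13,0,0.022,0,0,-0.13,0], force=8)

```text
time: 15.78
position: [0.593, 0.2559, 0.2262]
tool_rot: [0.998, 0.066, 0.012, -0.002]
ft_force: [0.3, -0.0, -0.3]
grip_width: 0.022
```

```bash
cat >> h.py <<'E'
def chk(tag,A):
    s,t,z=rackview(tag)
    for a in A:
        m=(z>.07)&(abs(t-a)<.011)
        for lo,hi in ((.086,.092),(.115,.122)):
            k=m&(z>lo)&(z<hi)
            if k.sum()>5: print(a,lo,k.sum(),"t",np.percentile(t[k],[2,50,98]).round(4),"s",np.percentile(s[k],[1,99]).round(4),"mid",np.mean(np.percentile(s[k],[1,99])).round(4),"z",np.median(z[k]).round(4))
E
python3 - <<'E'
from h import *
c=shot("wrist","w11"); chk("w11",(.026,-.0284))
t,y,h,P=pl("mid"); q=P-h*.043; q[2]=.2; move(q,y)
E
```

```text
0.026 0.086 90 t [0.0246 0.0269 0.0291] s [-0.0342  0.035 ] mid 0.0004 z 0.0883
0.026 0.115 211 t [0.0248 0.0268 0.0299] s [-0.0185  0.0204] mid 0.0009 z 0.1183
-0.0284 0.086 213 t [-0.0319 -0.0262 -0.0232] s [-0.034  0.035] mid 0.0005 z 0.0883
-0.0284 0.115 353 t [-0.032  -0.0274 -0.0233] s [-0.0185  0.0202] mid 0.0008 z 0.1182
pos [0.591  0.2553 0.2233] ty -1.4391 q6 1.674 shift [-0.0953  0.3376  0.0213] turn -1.0714 (alt 2.0702 ) tilt [ 0.0176  0.0033 -0.9998] F [ 0.4  0.3 -0.5] w 0.0223 t 15.82
```

send_rows(steps=[0.022,-0.012,0.042,0,-0.1,0.03,-0.024,0.084,0,-0.24,0.04,-0.036,0.127,0,-0.38,0.05,-0.048,0.169,0.005,-0.52,0.062,-0.06,0.211,0.01,-0.66,0.062,-0.072,0.253,0.015,-0.8,0.062,-0.084,0.295,0.02,-0.94,0.062,-0.095,0.338,0.021,-1.07])

```text
time: 16.82
position: [0.5396, -0.0929, 0.1979]
tool_rot: [0.824, 0.567, 0.007, 0.001]
ft_force: [1.1, 0.6, 0.5]
grip_width: 0.062
```

send_rows(steps=[0.062,0,0,0,0,0.062,0,0,0,0])

```text
time: 17.08
position: [0.5383, -0.0923, 0.1963]
tool_rot: [0.824, 0.566, 0.006, -0.0]
ft_force: [-0.1, 0.0, 1.4]
grip_width: 0.0622
```

```bash
python3 - <<'E'
from h import *
t,y,h,P=pl("mid"); q=P-h*.043; q[2]=.094; move(q,y)
E
```

```text
pos [ 0.5383 -0.0923  0.1963] ty -0.3667 q6 -0.02 shift [0.0005 0.0019 0.1023] turn 0.0011 (alt -3.1405 ) tilt [ 0.0093  0.0072 -0.9999] F [-0.1  0.   1.4] w 0.0622 t 17.07
```

send_rows(steps=[0.062,0.0005,0.002,0.06,0,0.062,0.0005,0.002,0.085,0])

```text
time: 17.32
position: [0.5392, -0.0896, 0.1085]
tool_rot: [0.824, 0.567, 0.004, -0.003]
ft_force: [-0.0, 0.2, -0.7]
grip_width: 0.0617
```

```bash
python3 - <<'E'
from h import *
t,y,h,P=pl("mid"); q=P-h*.043; q[2]=.094; move(q,y)
E
```

```text
pos [ 0.5392 -0.0896  0.1085] ty -0.3654 q6 -0.019 shift [-0.0015  0.0026  0.0145] turn 0.0024 (alt -3.1392 ) tilt [ 0.0043  0.0095 -0.9999] F [-0.   0.2 -0.7] w 0.0617 t 17.32
```

send_rows(steps=[0.062,-0.0015,0.0026,0.0145,0,0.062,-0.0015,0.0026,0.0145,0,0.062,-0.0015,0.0026,0.0145,0])

```text
time: 17.7
position: [0.5421, -0.0916, 0.0948]
tool_rot: [0.824, 0.567, 0.005, -0.002]
ft_force: [-0.5, 0.2, -0.4]
grip_width: 0.0618
```

```bash
python3 - <<'E'
from h import *
t,y,h,P=pl("mid"); q=P+h*.17*t; q[2]=.104; move(q,y)
c=shot("wrist","w12")
E
```

```text
pos [ 0.5421 -0.0916  0.0948] ty -0.3648 q6 -0.022 shift [-0.0005  0.0443 -0.0091] turn 0.0029 (alt -3.1387 ) tilt [ 0.0061  0.0089 -0.9999] F [-0.5  0.2 -0.4] w 0.0618 t 17.7
```

View pics/w12.png

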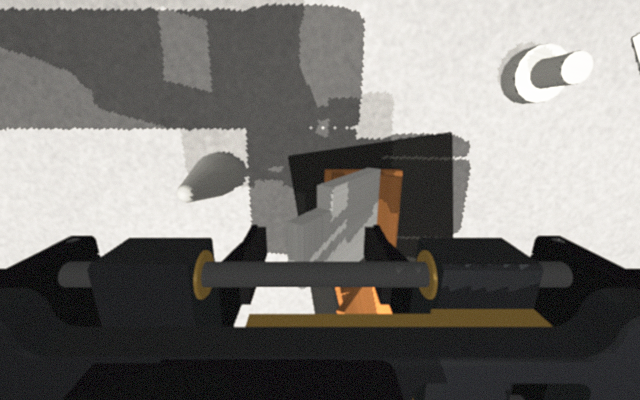

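send_rows(steps=[0.058,0,0.006,-0.001,0,0.054,0,0.012,-0.002,0,0.05,0,0.018,-0.004,0,0.046,0,0.024,-0.005,0,0.042,0,0.03,-0.006,0,0.036,0,0.036,-0.008,0,0.03,0,0.041,-0.009,0,0.026,0,0.044,-0.009,0], force=8)

```text
time: 18.75
position: [0.5838, -0.1078, 0.1044]
tool_rot: [0.824, 0.567, 0.005, -0.001]
ft_force: [-0.3, 0.4, 0.6]
grip_width: 0.0285
```

send_rows(steps=[0.02,0,0.001,0,0,0.014,0,0.001,0,0,0.008,0,0.001,0,0,0.004,0,0.001,0,0,0.0,0,0.001,0,0], force=10)

```text
time: 19.38
position: [0.5844, -0.1081, 0.104]
tool_rot: [0.824, 0.567, 0.005, -0.002]
ft_force: [-0.4, 0.6, -2.2]
grip_width: 0.0119
```

```bash
python3 - <<'E'
from h import *
t,y,h,P=pl("mid"); q=P+h*.17*t; q[2]=.104; move(q,y)
c=shot("side","s12"); crop(c,270,150,420,310,3.5,"s12c.png"); shot("wrist","w13")
E
```

```text
pos [ 0.5844 -0.1081  0.104 ] ty -0.3651 q6 -0.02 shift [-0.0003 -0.0011 -0.    ] turn 0.0026 (alt -3.139 ) tilt [ 0.0066  0.0086 -0.9999] F [-0.4  0.6 -2.2] w 0.0119 t 19.38
```

View pics/w13.png

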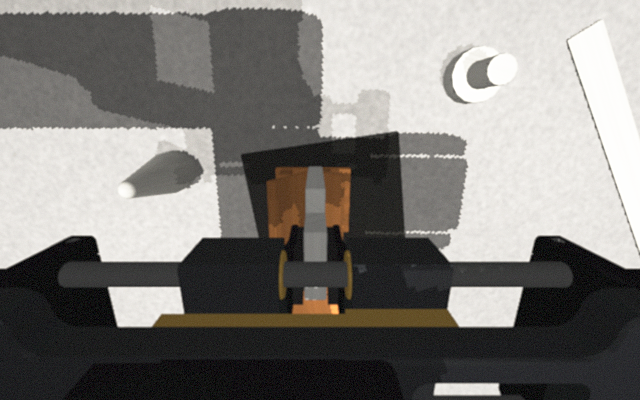

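View pics/s12c.png

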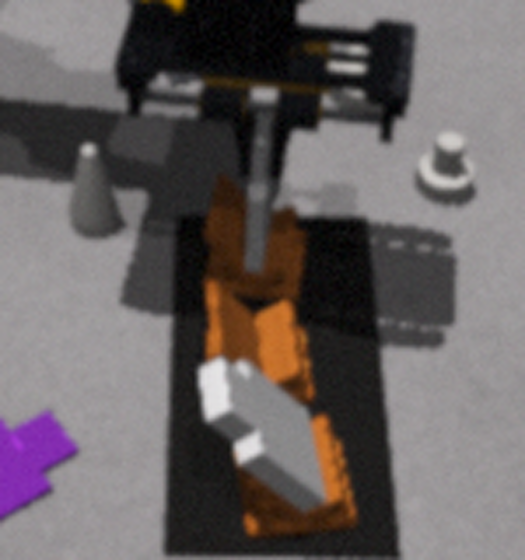

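send_rows(steps=[0.0,0,0,0,0,0.0,0,0,-0.005,0,0.0,0,0,-0.03,0,0.0,0,0,-0.06,0,0.0,0,0,-0.1,0,0.0,0,0,-0.13,0,0.0,0,0,-0.14,0,0.0,0,0,-0.14,0], force=35)

```text
time: 20.48
position: [0.5835, -0.1093, 0.2443]
tool_rot: [0.824, 0.567, 0.005, -0.001]
ft_force: [0.3, 0.1, -3.4]
grip_width: 0.0115
```

```bash
python3 - <<'E'
from h import *
q=np.r_[SL["mid"]+.0005*e,.24]; move(q,np.radians(-82.5))
E
```

```text
pos [ 0.5835 -0.1093  0.2443] ty -0.3651 q6 -0.018 shift [ 0.248  -0.0714  0.0066] turn 1.0748 (alt -2.0668 ) tilt [ 0.0075  0.0083 -0.9999] F [ 0.3  0.1 -3.4] w 0.0115 t 20.48
```

send_rows(steps=[0.0,0.035,-0.01,0,0.12,0.0,0.07,-0.02,0,0.26,0.0,0.105,-0.03,0,0.4,0.0,0.14,-0.04,0,0.55,0.0,0.175,-0.05,0.002,0.7,0.0,0.21,-0.06,0.005,0.85,0.0,0.235,-0.068,0.007,0.98,0.0,0.248,-0.0714,0.007,1.075])

```text
time: 21.48
position: [0.6037, 0.1495, 0.2369]
tool_rot: [0.998, 0.064, 0.001, -0.004]
ft_force: [0.4, -0.7, -2.7]
grip_width: 0.0119
```

send_rows(steps=[0.0,0,0,0,0.0,0.0,0,0,0.0,0.0])

```text
time: 21.72
position: [0.6027, 0.149, 0.2352]
tool_rot: [0.998, 0.065, -0.0, -0.004]
ft_force: [0.7, -0.1, -2.4]
grip_width: 0.0118
```

```bash
python3 - <<'E'
from h import *
q=np.r_[SL["mid"]+.0005*e,.15]; move(q,np.radians(-82.5))
E
```

```text
pos [0.6027 0.149  0.2352] ty -1.4404 q6 1.496 shift [0.0025 0.0021 0.0852] turn -0.0005 (alt 3.1411 ) tilt [-0.001   0.0076 -1.    ] F [ 0.7 -0.1 -2.4] w 0.0118 t 21.73
```

send_rows(steps=[0.0,0.0025,0.002,0.02,0,0.0,0.0025,0.002,0.045,0,0.0,0.0025,0.002,0.065,0,0.0,0.0025,0.002,0.08,0,0.0,0.0025,0.002,0.085,0,0.0,0.0025,0.002,0.085,0])

```text
time: 22.48
position: [0.6055, 0.1478, 0.1502]
tool_rot: [0.998, 0.065, -0.0, -0.004]
ft_force: [-0.3, 0.4, -1.9]
grip_width: 0.0119
```

```bash
cat >> h.py <<'E'
def hov(tag,a,u0=None):
    c=load(tag); W=cloud(c)[60:237,150:520].reshape(-1,3); W=W[~np.isnan(W[:,0])]
    s=(W[:,:2]-C)@e; t=(W[:,:2]-C)@f; z=W[:,2]
    m=(z>.055)&(z<.066)&(abs(s)<.05)&(abs(t)<.11)
    r=cv2.minAreaRect(np.stack([s[m],t[m]],-1).astype(np.float32)); print("lips rect",np.round(r[0],4),np.round(r[1],4),round(r[2],2))
    m=(z>.07)&(z<.14)&(abs(t-a)<.016)&(s>.028)
    for lo in np.arange(.07,.14,.01):
        k=m&(z>lo)&(z<lo+.01)
        if k.sum()>5: print(lo.round(3),k.sum(),np.percentile(t[k],[2,98]).round(4),"mid",np.mean(np.percentile(t[k],[2,98])).round(4),np.percentile(s[k],[2,50,98]).round(4))
    return s,t,z
E
python3 - <<'E'
from h import *
shot("wrist","w14"); hov("w14",-.082)
c=shot("side","s14"); crop(c,270,60,400,190,4,"s14c.png")
q=np.r_[SL["mid"]+.0005*e,.0866]; move(q,np.radians(-82.5))
E
```

```text
lips rect [ 0.0009 -0.0155] [0.0804 0.1679] 0.14
0.07 12 [-0.0857 -0.0768] mid -0.0812 [0.035  0.0352 0.0354]
0.08 28 [-0.0866 -0.0759] mid -0.0813 [0.035  0.0353 0.0356]
0.09 35 [-0.0868 -0.0755] mid -0.0811 [0.0345 0.0354 0.0357]
0.1 43 [-0.0871 -0.0758] mid -0.0815 [0.0351 0.0355 0.0357]
0.11 48 [-0.087  -0.0761] mid -0.0816 [0.0353 0.0356 0.0359]
0.12 54 [-0.0874 -0.0759] mid -0.0816 [0.0353 0.0357 0.036 ]
0.13 61 [-0.0872 -0.0763] mid -0.0818 [0.0356 0.0359 0.0362]
pos [0.606 0.148 0.151] ty -1.4404 q6 1.493 shift [-0.0008  0.0005  0.0644] turn -0.0005 (alt 3.1411 ) tilt [ 7.0e-04  7.7e-03 -1.0e+00] F [ 0.2  0.2 -2.6] w 0.0115 t 22.57
```

View pics/w14.png

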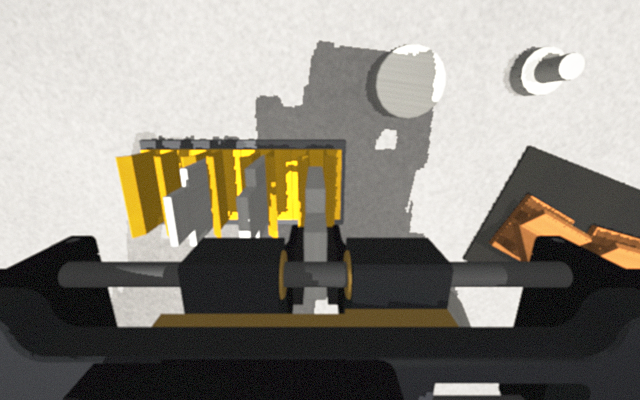

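View pics/s14c.png

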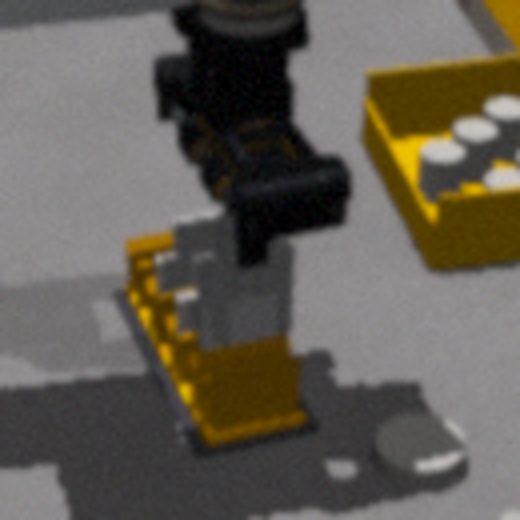

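send_rows(steps=[0.0,0,0,0.012,0,0.0,0,0,0.024,0,0.0,0,0,0.034,0,0.0,0,0,0.044,0,0.0,0,0,0.052,0,0.0,0,0,0.057,0,0.0,0,0,0.059,0,0.0,0,0,0.06,0])

```text
time: 23.58
position: [0.6063, 0.1485, 0.0911]
tool_rot: [0.998, 0.065, 0.001, -0.004]
ft_force: [0.3, 0.0, -2.7]
grip_width: 0.0121
```

```bash
python3 - <<'E'
from h import *
shot("wrist","w15"); hov("w15",-.082)
q=np.r_[SL["mid"]+.0005*e,.0866]; move(q,np.radians(-82.5))
E
```

```text
lips rect [ 0.0145 -0.0313] [0.0532 0.1364] 0.11
0.07 62 [-0.0867 -0.0756] mid -0.0811 [0.0363 0.0367 0.0371]
0.08 76 [-0.0868 -0.0754] mid -0.0811 [0.036  0.0368 0.0371]
0.09 313 [-0.087  -0.0756] mid -0.0813 [0.0282 0.0328 0.037 ]
pos [0.6062 0.1485 0.0911] ty -1.4403 q6 1.492 shift [-0.001   0.0005  0.0045] turn -0.0004 (alt 3.1412 ) tilt [ 0.0011  0.0077 -1.    ] F [-0.6 -0.3 -2.9] w 0.0118 t 23.62
```

send_rows(steps=[0.0,-0.001,0,0.001,0,0.0,-0.001,0,0.002,0,0.0,-0.001,0,0.003,0,0.0,-0.001,0,0.004,0,0.0,-0.001,0,0.005,0,0.0,-0.001,0,0.0055,0])

```text
time: 24.38
position: [0.6053, 0.1484, 0.0861]
tool_rot: [0.998, 0.065, 0.001, -0.004]
ft_force: [-1.9, 0.0, 3.0]
grip_width: 0.0115
```

send_rows(steps=[0.0,0,0,0.0005,0,0.0,0,0,0.001,0,0.0,0,0,0.001,0])

```text
time: 24.75
position: [0.6052, 0.1484, 0.086]
tool_rot: [0.998, 0.065, 0.001, -0.004]
ft_force: [-3.2, -0.0, 6.1]
grip_width: 0.0118
```

send_rows(steps=[0.014,0,0,0,0,0.02,0,0,0,0,0.026,0,0,0,0,0.028,0,0,-0.01,0,0.028,0,0,-0.04,0,0.028,0,0,-0.08,0,0.028,0,0,-0.12,0,0.028,0,0,-0.13,0], force=8)

```text
time: 25.75
position: [0.6071, 0.1475, 0.2198]
tool_rot: [0.998, 0.065, 0.004, -0.004]
ft_force: [0.6, -0.3, 0.5]
grip_width: 0.028
```

send_rows(steps=[0.028,0,0,0,0,0.028,0,0,0,0])

```text
time: 26.0
position: [0.6062, 0.1475, 0.2185]
tool_rot: [0.998, 0.065, 0.003, -0.004]
ft_force: [-1.7, -0.2, -0.7]
grip_width: 0.0281
```

```bash
python3 - <<'E'
from h import *
c=shot("wrist","w16"); chk("w16",(-.0816,.026,-.0284))
t,y,h,P=pl("thick"); q=P-h*.04; q[2]=.2; move(q,y)
E
```

```text
-0.0816 0.086 196 t [-0.0859 -0.0806 -0.0753] s [-0.0334  0.0351] mid 0.0009 z 0.0883
-0.0816 0.115 467 t [-0.0858 -0.0808 -0.0749] s [-0.0187  0.0203] mid 0.0008 z 0.1184
0.026 0.086 25 t [0.0235 0.0239 0.0249] s [-0.0335 -0.0144] mid -0.0239 z 0.0876
-0.0284 0.086 218 t [-0.0325 -0.0297 -0.0239] s [-0.0333  0.0351] mid 0.0009 z 0.0885
-0.0284 0.115 374 t [-0.0325 -0.0283 -0.0238] s [-0.0184  0.0204] mid 0.001 z 0.1183
pos [0.6061 0.1475 0.2182] ty -1.4401 q6 1.493 shift [-0.1447  0.4327  0.0142] turn -1.352 (alt 1.7896 ) tilt [ 0.0054  0.0079 -1.    ] F [ 0.4 -0.1 -1.2] w 0.0283 t 26.05
```

View pics/w16.png

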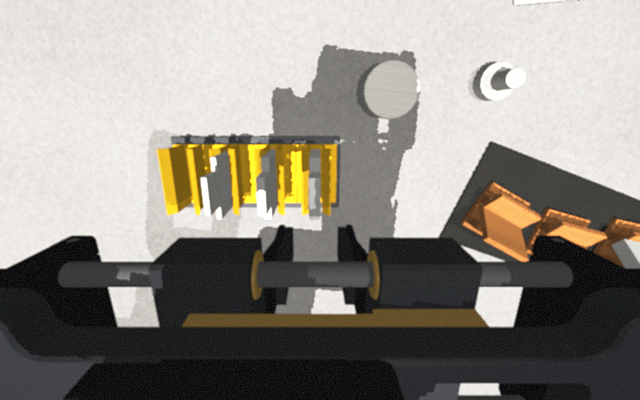

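send_rows(steps=[0.028,-0.016,0.048,0,-0.12,0.03,-0.034,0.102,0,-0.29,0.04,-0.052,0.156,0,-0.46,0.05,-0.07,0.21,0,-0.63,0.06,-0.088,0.264,0.005,-0.8,0.066,-0.106,0.318,0.01,-0.97,0.066,-0.124,0.372,0.013,-1.14,0.066,-0.14,0.42,0.014,-1.3])

```text
time: 27.05
position: [0.5208, -0.2886, 0.1984]
tool_rot: [0.753, 0.658, 0.004, -0.003]
ft_force: [0.5, -0.5, -0.2]
grip_width: 0.0655
```

send_rows(steps=[0.066,-0.001,0.01,0,-0.05,0.066,-0.001,0.01,0,-0.05,0.066,-0.001,0.01,0,-0.05])

```text
time: 27.42
position: [0.5299, -0.2898, 0.1975]
tool_rot: [0.737, 0.676, 0.004, -0.004]
ft_force: [-0.2, -0.7, 0.5]
grip_width: 0.0658
```

```bash
python3 - <<'E'
from h import *
t,y,h,P=pl("thick"); q=P-h*.04; q[2]=.096; move(q,y)
E
```

```text
pos [ 0.5299 -0.2898  0.1975] ty -0.0857 q6 -0.609 shift [-0.0125 -0.0099  0.1013] turn 0.0024 (alt -3.1392 ) tilt [ 0.001   0.0116 -0.9999] F [-0.2 -0.7  0.5] w 0.0658 t 27.43
```

send_rows(steps=[0.066,-0.0125,-0.0099,0,0.002,0.066,-0.0125,-0.0099,0.02,0.002,0.066,-0.0125,-0.0099,0.06,0.002,0.066,-0.0125,-0.0099,0.09,0.002,0.066,-0.0125,-0.0099,0.101,0.002,0.066,-0.0125,-0.0099,0.101,0.002,0.066,-0.0125,-0.0099,0.101,0.002])

```text
time: 28.3
position: [0.5198, -0.301, 0.0976]
tool_rot: [0.737, 0.675, 0.004, -0.003]
ft_force: [0.5, 0.2, 0.1]
grip_width: 0.0658
```

```bash
python3 - <<'E'
from h import *
t,y,h,P=pl("thick"); q=P+h*.17*t; q[2]=.106; move(q,y)
c=shot("side","s17"); crop(c,270,150,420,310,3.5,"s17c.png"); shot("wrist","w17")
E
```

```text
pos [ 0.5198 -0.301   0.0976] ty -0.0876 q6 -0.636 shift [ 0.0007  0.0423 -0.0083] turn 0.0006 (alt -3.141 ) tilt [ 0.0029  0.0098 -0.9999] F [0.5 0.2 0.1] w 0.0658 t 28.3
```

View pics/w17.png

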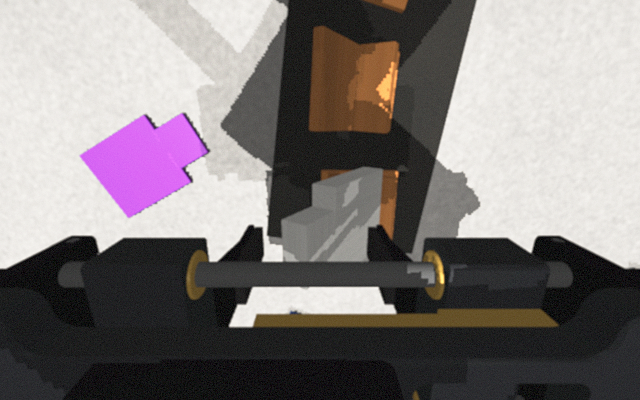

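View pics/s17c.png

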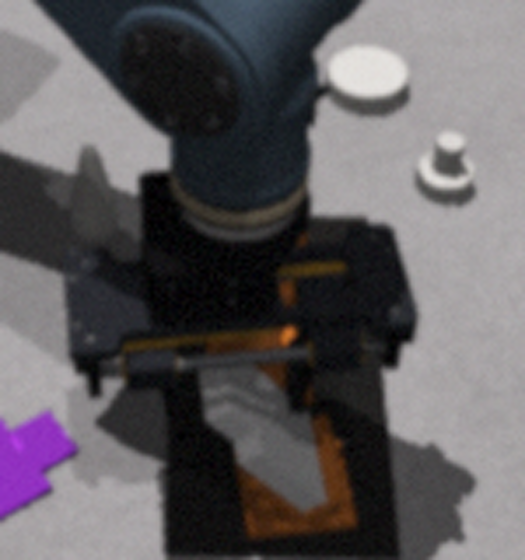

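send_rows(steps=[0.064,0.0007,0.005,-0.001,0,0.061,0.0007,0.011,-0.002,0,0.058,0.0007,0.017,-0.004,0,0.054,0.0007,0.023,-0.005,0,0.049,0.0007,0.029,-0.006,0,0.043,0.0007,0.034,-0.008,0,0.037,0.0007,0.039,-0.0085,0,0.032,0.0007,0.0425,-0.0085,0], force=8)

```text
time: 29.4
position: [0.5628, -0.3041, 0.1064]
tool_rot: [0.737, 0.675, 0.005, -0.002]
ft_force: [-1.0, 0.2, 0.4]
grip_width: 0.0353
```

send_rows(steps=[0.026,0,0,0,0,0.02,0,0,0,0,0.014,0,0,0,0,0.008,0,0,0,0,0.004,0,0,0,0], force=12)

```text
time: 30.02
position: [0.5627, -0.3041, 0.1061]
tool_rot: [0.737, 0.675, 0.005, -0.002]
ft_force: [0.7, -0.3, -3.2]
grip_width: 0.0176
```

```bash
python3 - <<'E'
from h import *
t,y,h,P=pl("thick"); q=P+h*.17*t; q[2]=.106; move(q,y)
c=shot("side","s18"); crop(c,270,150,420,310,3.5,"s18c.png"); shot("wrist","w18")
E
```

```text
pos [ 0.5627 -0.3041  0.1061] ty -0.0877 q6 -0.594 shift [-0.0001 -0.0008  0.0001] turn 0.0004 (alt -3.1412 ) tilt [ 0.0036  0.0097 -0.9999] F [ 0.7 -0.3 -3.2] w 0.0176 t 30.02
```

View pics/w18.png

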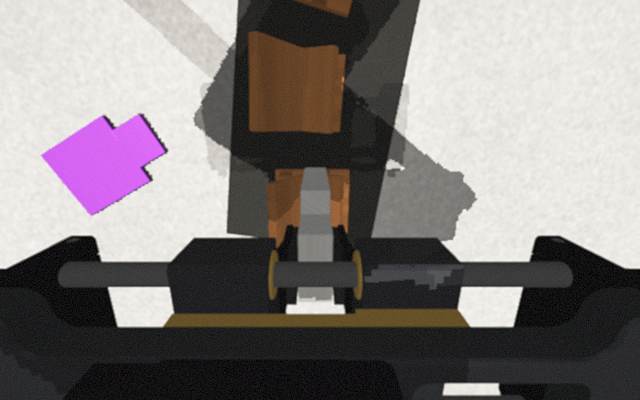

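View pics/s18c.png

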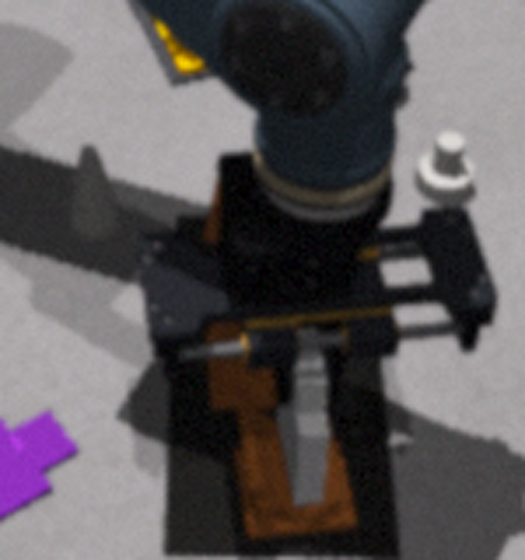

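Gripped upright (17.6 mm opening). Lift and carry to the wide slot.

send_rows(steps=[0.0,0,0,0,0,0.0,0,0,-0.005,0,0.0,0,0,-0.03,0,0.0,0,0,-0.06,0,0.0,0,0,-0.1,0,0.0,0,0,-0.13,0,0.0,0,0,-0.14,0,0.0,0,0,-0.14,0], force=45)

```text
time: 31.12
position: [0.562, -0.3052, 0.2462]
tool_rot: [0.737, 0.675, 0.005, -0.002]
ft_force: [-0.7, -0.3, -3.5]
grip_width: 0.0175
```

```bash
python3 - <<'E'
from h import *
q=np.r_[SL["thick"]+.0006*e+.0004*f,.24]; move(q,np.radians(-82.5))
E
```

```text
pos [ 0.562  -0.3052  0.2462] ty -0.0875 q6 -0.592 shift [ 0.6136 -0.0316  0.0121] turn 1.3524 (alt -1.7892 ) tilt [ 0.0036  0.0096 -0.9999] F [-0.7 -0.3 -3.5] w 0.0175 t 31.12
```

send_rows(steps=[0.0,0.045,-0.002,0,0.11,0.0,0.1,-0.005,0,0.25,0.0,0.155,-0.008,0,0.4,0.0,0.21,-0.011,0,0.55,0.0,0.265,-0.014,0,0.7,0.0,0.32,-0.017,0,0.85,0.0,0.375,-0.019,0,1.0,0.0,0.43,-0.022,0,1.15])

```text
time: 32.12
position: [0.5764, 0.1266, 0.2482]
tool_rot: [0.987, 0.163, 0.001, -0.005]
ft_force: [0.4, 0.3, -4.3]
grip_width: 0.0178
```

```bash
python3 - <<'E'
from h import *
q=np.r_[SL["thick"]+.0006*e+.0004*f,.24]; move(q,np.radians(-82.5))
E
```

```text
pos [0.5764 0.1266 0.2482] ty -1.2427 q6 1.261 shift [ 0.0661 -0.1699  0.0099] turn 0.1972 (alt -2.9444 ) tilt [-3.0e-04  9.3e-03 -1.0e+00] F [ 0.4  0.3 -4.3] w 0.0178 t 32.12
```

send_rows(steps=[0.0,0.02,-0.05,0,0.07,0.0,0.038,-0.1,0,0.13,0.0,0.055,-0.14,0.004,0.19,0.0,0.064,-0.165,0.007,0.197,0.0,0.066,-0.17,0.008,0.197,0.0,0.066,-0.17,0.008,0.197,0.0,0.066,-0.17,0.008,0.197])

```text
time: 33.0
position: [0.5841, 0.3075, 0.2415]
tool_rot: [0.998, 0.065, -0.0, -0.004]
ft_force: [1.0, -0.2, -2.5]
grip_width: 0.0177
```

```bash
python3 - <<'E'
from h import *
q=np.r_[SL["thick"]+.0006*e+.0004*f,.152]; move(q,np.radians(-82.5))
E
```

```text
pos [0.5841 0.3075 0.2415] ty -1.441 q6 1.75 shift [ 0.0004 -0.0006  0.0895] turn -0.0011 (alt 3.1405 ) tilt [-0.0014  0.0084 -1.    ] F [ 1.  -0.2 -2.5] w 0.0177 t 33.0
```

send_rows(steps=[0.0,0.0004,-0.0006,0.02,0,0.0,0.0004,-0.0006,0.045,0,0.0,0.0004,-0.0006,0.065,0,0.0,0.0004,-0.0006,0.082,0,0.0,0.0004,-0.0006,0.089,0,0.0,0.0004,-0.0006,0.089,0,0.0,0.0004,-0.0006,0.089,0])

```text
time: 33.88
position: [0.5851, 0.309, 0.1535]
tool_rot: [0.998, 0.065, 0.001, -0.004]
ft_force: [1.9, -0.7, -2.6]
grip_width: 0.0176
```

```bash
python3 - <<'E'
from h import *
shot("wrist","w19"); hov("w19",.08)
q=np.r_[SL["thick"]+.0006*e+.0004*f,.0866]; move(q,np.radians(-82.5))
E
```

```text
lips rect [0.0011 0.0004] [0.0801 0.2005] 0.0
0.08 43 [0.0732 0.0895] mid 0.0814 [0.0349 0.0354 0.0357]
0.09 51 [0.0729 0.0897] mid 0.0813 [0.0352 0.0355 0.0358]
0.1 62 [0.0726 0.0898] mid 0.0812 [0.0349 0.0356 0.0358]
0.11 69 [0.0729 0.0897] mid 0.0813 [0.0354 0.0357 0.036 ]
0.12 77 [0.0724 0.0893] mid 0.0808 [0.0354 0.0358 0.0361]
0.13 91 [0.0726 0.0893] mid 0.081 [0.0355 0.0359 0.0362]
pos [0.585  0.3091 0.1535] ty -1.4409 q6 1.75 shift [-0.0009  0.0007  0.0669] turn -0.001 (alt 3.1405 ) tilt [ 6.e-04  9.e-03 -1.e+00] F [ 0.6 -0.2 -2.6] w 0.0177 t 33.92
```

View pics/w19.png

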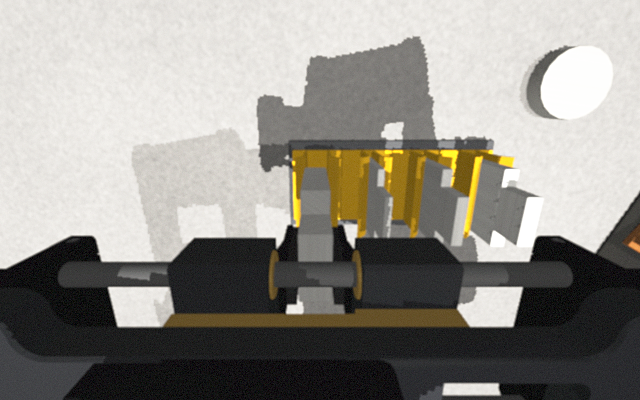

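send_rows(steps=[0.0,0,0.0012,0.002,0,0.0,0,0.0012,0.016,0,0.0,0,0.0012,0.028,0,0.0,0,0.0012,0.04,0,0.0,0,0.0012,0.05,0,0.0,0,0.0012,0.057,0,0.0,0,0.0012,0.06,0,0.0,0,0.0012,0.061,0])

```text
time: 34.92
position: [0.5854, 0.3085, 0.0925]
tool_rot: [0.998, 0.065, 0.001, -0.005]
ft_force: [0.2, -0.1, -3.5]
grip_width: 0.0175
```

```bash
python3 - <<'E'
from h import *
shot("wrist","w20"); hov("w20",.08)
q=np.r_[SL["thick"]+.0006*e+.0004*f,.0866]; move(q,np.radians(-82.5))
E
```

```text
lips rect [0.0145 0.0126] [0.0533 0.176 ] 0.17
0.07 98 [0.0721 0.0886] mid 0.0804 [0.0358 0.0362 0.0364]
0.08 109 [0.0717 0.0887] mid 0.0802 [0.0358 0.0362 0.0365]
0.09 466 [0.0715 0.0887] mid 0.0801 [0.0281 0.0329 0.0365]
pos [0.5854 0.3085 0.0926] ty -1.441 q6 1.748 shift [-0.0011 -0.0005  0.006 ] turn -0.0011 (alt 3.1405 ) tilt [ 0.0011  0.0092 -1.    ] F [ 0.5  0.3 -3.9] w 0.0176 t 34.98
```

send_rows(steps=[0.0,-0.0007,0,0.001,0,0.0,-0.0007,0,0.0025,0,0.0,-0.0007,0,0.004,0,0.0,-0.0007,0,0.005,0,0.0,-0.0007,0,0.006,0,0.0,-0.0007,0,0.0068,0,0.0,-0.0007,0,0.0068,0])

```text
time: 35.85
position: [0.5847, 0.3085, 0.0857]
tool_rot: [0.998, 0.065, 0.001, -0.005]
ft_force: [-0.3, 0.1, -1.9]
grip_width: 0.0179
```

send_rows(steps=[0.0,0,0,0.0007,0,0.0,0,0,0.0012,0,0.0,0,0,0.0012,0])

```text
time: 36.22
position: [0.5848, 0.3086, 0.0853]
tool_rot: [0.998, 0.065, 0.001, -0.005]
ft_force: [-2.1, -0.6, 2.8]
grip_width: 0.0176
```

send_rows(steps=[0.02,0,0,0.0005,0,0.026,0,0,0,0,0.032,0,0,0,0,0.034,0,0,-0.01,0,0.034,0,0,-0.04,0,0.034,0,0,-0.08,0,0.034,0,0,-0.12,0,0.034,0,0,-0.14,0], force=8)

```text
time: 37.22
position: [0.5859, 0.3077, 0.229]
tool_rot: [0.998, 0.065, 0.004, -0.005]
ft_force: [-0.3, -0.2, -0.8]
grip_width: 0.034
```

send_rows(steps=[0.034,0,0,-0.03,0,0.034,0,0,-0.03,0])

```text
time: 37.48
position: [0.5877, 0.3081, 0.2632]
tool_rot: [0.998, 0.065, 0.008, -0.006]
ft_force: [0.3, -0.0, 0.2]
grip_width: 0.0341
```

```bash
python3 - <<'E'
from h import *
c=shot("wrist","w21"); chk("w21",(.080,.026,-.0284,-.0816))
t=shot("top","t21"); crop(t,170,100,430,240,3,"t21c.png")
s=shot("side","s21"); crop(s,270,60,420,320,2.3,"s21c.png")
W0=cloud(load("top0"));W=cloud(t)
for n,(u,v) in dict(disc=(274,145),stud=(315,134),cone=(312,226)).items(): print(n,W0[v,u].round(3),W[v,u].round(3))
E
```

```text
0.08 0.086 249 t [0.0726 0.0811 0.0896] s [-0.034  0.035] mid 0.0005 z 0.0883
0.08 0.115 538 t [0.0728 0.0813 0.0899] s [-0.019   0.0199] mid 0.0005 z 0.1183
0.026 0.086 121 t [0.0242 0.028  0.0301] s [-0.0337  0.035 ] mid 0.0007 z 0.0884
0.026 0.115 193 t [0.0241 0.0273 0.03  ] s [-0.0187  0.0203] mid 0.0008 z 0.1182
-0.0284 0.086 213 t [-0.0316 -0.0256 -0.023 ] s [-0.0335  0.035 ] mid 0.0008 z 0.0884
-0.0284 0.115 298 t [-0.0318 -0.0269 -0.023 ] s [-0.0185  0.0202] mid 0.0008 z 0.1183
-0.0816 0.086 284 t [-0.0857 -0.0773 -0.0739] s [-0.0335  0.0351] mid 0.0008 z 0.0883
-0.0816 0.115 395 t [-0.0859 -0.0794 -0.074 ] s [-0.0185  0.0201] mid 0.0008 z 0.1182
disc [0.72  0.071 0.023] [0.719 0.071 0.025]
stud [ 0.741 -0.053  0.051] [ 0.741 -0.053  0.051]
cone [ 0.471 -0.038  0.078] [ 0.471 -0.038  0.08 ]
```

View pics/w21.png

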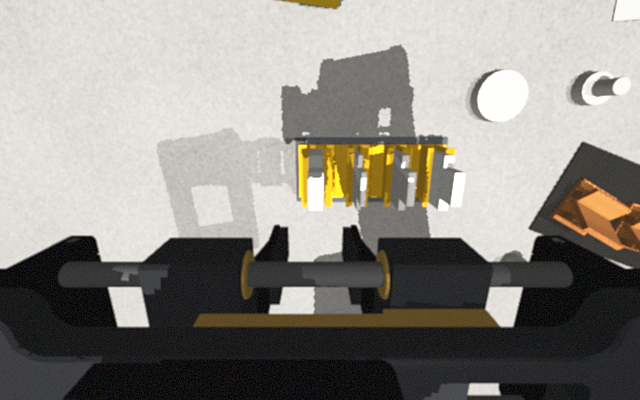

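View pics/s21c.png

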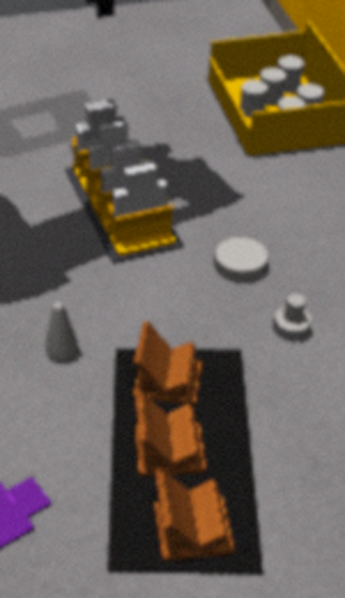

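View pics/t21c.png

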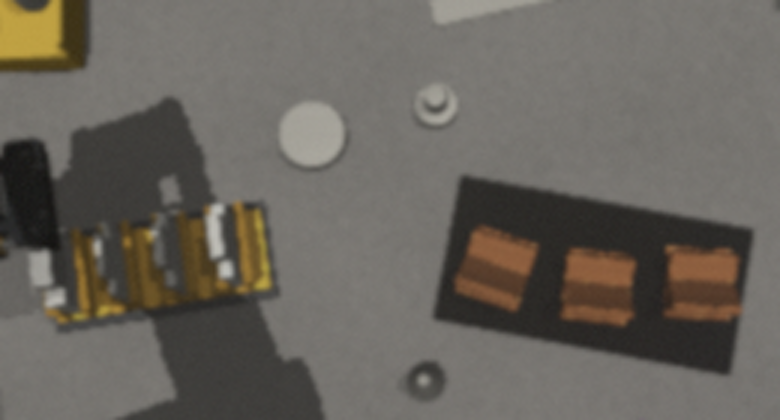

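```bash
python3 -c "
from rig import robot,hand_in
o=robot.get_obs();print(o['joint_velocities'].round(3),o['time']);print(hand_in())"
```

```text
[-0.001  0.018  0.01   0.001 -0.001  0.   ] 37.625
the job is handed in; nothing more can be done
None
```

All three plates are standing upright, tang up, on the floors of their matching slots, and I handed the job in at about 37.6 s of the allowed 72 s. I pushed each one upright in its cradle with a finger, gripped it by the tang faces, lowered it until I felt light floor contact, let go and backed off.

- **Thin plate redone:** it first landed about 1.8 mm off centre along its slot. I regripped it, lifted it 5 mm, shifted it and set it down again. The wrist force then read about 12 N, still far below the limit.
- **Height:** in the last wrist-camera view, all three tang tops (118.2–118.3 mm) and shoulders match the plate that was already in the rack.
- **Centring along the slot:** each plate is within about 0.3 mm of that stored plate.
- **Bystanders:** in the top view the three dies read within 2 mm of their starting positions. The stored plate still stands in its slot.
- **Gripper:** it was open and clear above the rack, almost still, at hand-in.
- **Disagreement:** the measured rack position differed by up to about 1 mm between wrist-camera views, which is within the calibration. I set the final positions by comparing plate and slot in the same image.

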